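# Switch off, unload the gel dock and stack the cassettes

### The arm

A 6-joint arm with a two-finger parallel gripper is mounted at the origin on the work surface. World frame = base frame: x ahead of the robot, y to its left, z up, the work surface at z = 0. Lengths are in m, angles in degrees, forces in N, time in s.
With the tool pointing down it reaches from about 0.4 to 0.825 m from the base axis. Payload 7 kg.
Tool frame: the origin (TCP) lies between the finger pads; the fingertips stand 19 mm ahead of it and the grasp point (between the pads) is the TCP; x points along the fingers, y is the direction in which the jaws open and shut, and the axes are right-handed (so a half turn about x gives the same grasp; the last joint's range is limited). The gripper opens to 88 mm and grips with 3 to 60 N. Pads are 19 mm wide; open, the fingers measure 130 mm over their backs; the gripper's body (78 mm by 193 mm) begins 47 mm behind the grasp point.
Start: joints at [91.221, 20.546, 0.682, 0, -70.136, -16.507], TCP at [0.178, 0.651, 0.246] pointing down, gripper open.
Joint ranges: [-176.03, 176.03], [-82.01, 121.73], [-58.28, 71.71], [-173.87, 95.51], [-174.79, -0.11], [-173.66, 173.66]. Speed limits (degrees/s): [136.94, 136.94, 172.46, 180, 180, 180].

### API

Orientations are given as [roll, pitch, yaw] about the fixed x, y, z axes, in that order (R = Rz(yaw) Ry(pitch) Rx(roll)).
In Python, from plant import r gives the robot as it stands.
- The arm moves only by the tool send_rows, never from a script. Its argument "plan" is a list of rows, each a list of 2 entries, a list of its own where there are three numbers: the shift along the tool's x, y, z scaled (see below), then the turn, a rotation vector about the tool's x, y, z scaled (see below). A call has exactly 5 rows; each row is the pose to reach, as a shift and turn from the pose measured when the call began, along the tool's axes at that moment; what a row does not reach only later rows make up. The controller multiplies each number of a shift by 0.15 m and each number of a turn by pi/4 rad. A row lasts 1/10 s, in which the tool goes at most 50 mm and 8.59 degrees, less where a joint would pass 70% of its speed; a pose out of reach is approached as far as the arm can. A call with a number of a shift or a turn outside -1 to 1 is refused whole. A call with a gripper value outside its range is refused whole. "jaw" is the opening, from -1 (shut) to 1 (fully open), so that 0 is half open, set as the call begins (left out, the last holds). The fingers move at their own pace and stop on an object; "force" is the grip in N (left out, the last holds). Time passes only in rows, so rows that repeat a pose let the fingers close, or fill a call up. It gives the time, the measured TCP pose, the force and the opening at its end, in the units of the state.
- r.get_state(): the state, without advancing time (a new reading comes with each control period).
- r.capture(name): name is "side" or "top" or "wrist"; returns a dict with "color" (384x512x3 uint8, red, green, blue), "range_z" (384x512 float32, m along the optical axis (not along the pixel's ray), 0 where there is no reading), "mtx" (3x3 intrinsics, pixels), "pose" (4x4, takes a point from camera to world coordinates). Camera axes: x right, y down, z forward; pixel columns grow to the right and rows downward; lengths in m; the calibration is good to about 2 mm. A picture is of the moment at which its call begins.
- r.close_job(): hands the job in, once; it reports no verdict.
Trained networks look in a picture, given as the dict that the camera call returned (one of the last four; its "shot" number tells which), for a name from the list of things; names that differ only in an ending like _2 or _b are one class to them, and where a whole thing is asked for, a point or a joint stands for the part that bears it (a point fixed in the world has none). Each returns a list of dicts, best first, with "score" (0 to 1); they miss things now and then, are a little off and sometimes report something else, mostly with a low value. They report only what shows in the picture. A call takes as long as a camera call. They do not tell look-alikes from the thing itself.
- r.find_in(picture, target): "uv" ([column, row] in pixels, amid what is visible of it).
- r.trace(picture, target): "mask" (384x512 bool, what is visible of it) and "uv" ([column, row] in pixels, amid what is visible of it).
The state is a dict: "time_s": time; "joints": joint angles; "qd": joint speeds; "joint_torque": joint torques, N m; "tcp_pos": TCP position; "eef_rot": TCP orientation; "contact_force": force on the tool from outside, world axes, zero at the start; "moment": the same for the moment, N m; "gripper_width": finger opening in m.
Only numpy, scipy, OpenCV 4.12 (cv2) and the standard library are available. Lean on these libraries where they do the work, as an engineer would, in place of code of your own. Each camera call takes 0.05 s, during which the arm holds its last target. There are 200 camera calls.

### The job

The gel run is over: turn the power isolator to off before touching the cover or any cassette, then lift the amber safety cover off the gel dock and set it down on the bench mat. Stack every cassette from the dock squarely on the pile that earlier groups left on the steel plate; nobody has counted that pile, so lower each cassette until you feel it rest on the pile before you let go, and never let one drop onto it. Finally put the cover back on the empty dock, fully down over its deck, leave the power off and do not disturb the tube rack, bottle or tip box.

Things in the scene. Friction and masses are not known exactly. Their poses are not given: they have to be found in the camera images.
- isolator (a joint): rotary handle on top of the isolator box, turning about a vertical axis between two stops: 1.047 rad (60 degrees) is ON, where it starts, 0 is OFF. The value falls as the handle is turned anticlockwise seen from above. It stays where it is left; friction about 0.1 N m.
- isolator_grip (a point): middle of the isolator's grey bar handle, on its turning axis, 85 mm above the bench and 10 mm below the top of the bar. The bar is 66 mm long along this point's x axis, 15 mm wide along y, and 26 mm tall; it stands 9 mm above the top of its 84 x 84 x 60 mm grey box, which is fixed to the bench. The point turns with the handle; a white mark is on the +x end.
- dock: gel dock, fixed to the bench: white base 264 mm (x) by 270 mm (y) and 30 mm high whose rim is the ledge on which the cover stands; on it, central, a grey deck 226 x 232 mm rising to 42 mm, with six black platforms 94 x 36 mm whose tops are at 50 mm, each holding at most one cassette. Platform centres at x = -53.5 and +53.5 mm, y = -84, 0 and +84 mm; cross ribs 8 mm wide at x = -107, 0 and +107 mm rise to 54 mm. Origin at the centre of the underside, on the bench; z up.
- cover: loose amber see-through safety cover, an upturned tray 248 mm (x) by 254 mm (y), 3 mm walls, open below, 48 mm from lower rim to top, 0.3 to 0.45 kg. On top, central, a solid black grip rib 16 mm wide (x), 100 mm long (y) and 32 mm tall, so its top is 80 mm above the rim. Origin at the centre of the lower rim. On the dock its rim stands on the ledge, 30 mm above the bench, around the deck with 8 mm play on each side, its axes along the dock's (either way round).
- mat: dark silicone mat 280 mm (x) by 284 mm (y), 3 mm thick, flat on the bench and fixed: where the cover is put while the dock is open. Origin at the centre of the underside.
- plate: flat steel plate 135 mm (x) by 90 mm (y), 5 mm thick, fixed to the bench. On it, centred to about 3 mm and lengthwise along its x axis, lies the pile: a loose bundle of 2 to 6 older cassettes of the same kind and size as those in the dock, flat on one another and banded together; their number, and so the height of the pile, is not reported. Origin at the centre of the underside.
- cassette1: loose sealed gel cassette, a flat white plastic slab 96 mm (x) by 52 mm (y) by 12 mm thick, 55 to 115 g, with a grey gel window on top, lying on a dock platform at the start, lengthwise along the dock's x axis with 32 mm free beside it along y. Origin at the centre of the underside. Absent in some starts: 3 to 5 of the six are present.
- cassette2: loose sealed gel cassette, a flat white plastic slab 96 mm (x) by 52 mm (y) by 12 mm thick, 55 to 115 g, with a grey gel window on top, lying on a dock platform at the start, lengthwise along the dock's x axis with 32 mm free beside it along y. Origin at the centre of the underside. Absent in some starts: 3 to 5 of the six are present.
- cassette3: loose sealed gel cassette, a flat white plastic slab 96 mm (x) by 52 mm (y) by 12 mm thick, 55 to 115 g, with a grey gel window on top, lying on a dock platform at the start, lengthwise along the dock's x axis with 32 mm free beside it along y. Origin at the centre of the underside. Absent in some starts: 3 to 5 of the six are present.
- cassette4: loose sealed gel cassette, a flat white plastic slab 96 mm (x) by 52 mm (y) by 12 mm thick, 55 to 115 g, with a grey gel window on top, lying on a dock platform at the start, lengthwise along the dock's x axis with 32 mm free beside it along y. Origin at the centre of the underside. Absent in some starts: 3 to 5 of the six are present.
- cassette5: loose sealed gel cassette, a flat white plastic slab 96 mm (x) by 52 mm (y) by 12 mm thick, 55 to 115 g, with a grey gel window on top, lying on a dock platform at the start, lengthwise along the dock's x axis with 32 mm free beside it along y. Origin at the centre of the underside. Absent in some starts: 3 to 5 of the six are present.
- cassette6: loose sealed gel cassette, a flat white plastic slab 96 mm (x) by 52 mm (y) by 12 mm thick, 55 to 115 g, with a grey gel window on top, lying on a dock platform at the start, lengthwise along the dock's x axis with 32 mm free beside it along y. Origin at the centre of the underside. Absent in some starts: 3 to 5 of the six are present.
- tube_rack: bystander: loose blue microtube rack 62 x 180 x 46 mm at the far side; origin at the centre of its underside.
- bottle: bystander: loose glass jar 68 mm in diameter, 115 mm tall, at the far side; origin at the centre of its underside.
- tip_box: bystander: loose box of pipette tips 80 x 120 x 62 mm at the far side; origin at the centre of its underside.
Things that resemble listed ones, but are neither listed nor needed, are in the scene too. What is shaped like the part that bears isolator but pink, purple or yellow is not meant.

How it is judged:
By the outcome, as a careful person would: the job done as asked, in the order asked, and still so for the second after the job is handed in, with the robot touching nothing.
Of cassette1, cassette2, cassette3, cassette4, cassette5, cassette6 only 3 to 5 are there at a start; the rules pass over those that are not, and their reading is None.
Of bundle2, bundle3, bundle4, bundle6 only 1 to 1 are there at a start; the rules pass over those that are not, and their reading is None.
At some moment in a run one of cover may be knocked a few centimetres aside while the robot is not near it.
It also fails if it takes over 210 s, if anything falls off the work surface, if the arm or the gripper's body presses on something with over 40 N, if the wrist force passes 120 N, or if a joint passes its speed limit or range.

## Working session

There is one attempt and no reset: what is moved stays moved. The work goes in short steps, Python scripts to look and compute and a tool call to move; the robot and the scene stay as the last step left them, time stands still between calls to the robot, and variables do not carry over. Pictures are saved under pics/ and viewed, about 12 in all and at most 16, crops included, and the job is handed in when it is done.

Besides the shell and the picture viewer there is one more tool, called after ">>>" as name([rows], argument=value, ...), one row to a line, values as JSON. send_rows: Moves the arm, as the interface text tells. Its arguments: {"type":"object","properties":{"plan":{"type":"array"},"jaw":{"type":"number"},"force":{"type":"number"}},"required":["plan"]}

```bash
ls; mkdir -p pics
cat > h.py <<'E'
import numpy as np, cv2
from plant import r
from scipy.spatial.transform import Rotation as R
def save(p,name,crop=None,k=1):
    im=p["color"][:,:,::-1]
    if crop: a,b,c,d=crop; im=im[b:d,a:c]
    if k!=1: im=cv2.resize(im,None,fx=k,fy=k,interpolation=cv2.INTER_CUBIC)
    cv2.imwrite("pics/"+name+".png",im)
def cloud(p):
    z=p["range_z"];v,u=np.indices(z.shape);K=p["mtx"]
    c=np.stack([(u-K[0,2])/K[0,0]*z,(v-K[1,2])/K[1,1]*z,z],-1)
    w=c@p["pose"][:3,:3].T+p["pose"][:3,3]; w[z==0]=np.nan
    return w
def rel(pos,yaw_or_R):
    """shift & turn numbers (scaled) from now to pos, tool orientation R"""
    s=r.get_state();R0=R.from_euler("xyz",s["eef_rot"],degrees=True)
    d=R0.inv().apply(np.array(pos)-s["tcp_pos"])/0.15
    t=(R0.inv()*yaw_or_R).as_rotvec()/(np.pi/4)
    return d.round(3),t.round(3)
def down(yjaw):
    """tool pointing down, jaw axis at angle yjaw (deg) in world, best of the two"""
    s=r.get_state();R0=R.from_euler("xyz",s["eef_rot"],degrees=True)
    o=[]
    for a in (yjaw,yjaw+180):
        c=np.radians(a);y=np.array([np.cos(c),np.sin(c),0]);x=np.array([0,0,-1.]);z=np.cross(x,y)
        o.append(R.from_matrix(np.stack([x,y,z],1)))
    return min(o,key=lambda q:(R0.inv()*q).magnitude())
E
python3 - <<'E'
from h import *
s=r.get_state();print(s)
for n in ("top","side"):
    p=r.capture(n);save(p,n+"0",k=1.5);np.savez("/tmp/"+n,**{k:p[k] for k in("color","range_z","mtx","pose")})
    w=cloud(p);print(n,p["pose"].round(3).tolist())
    for t in("isolator","dock","cover","mat","plate","cassette1","tube_rack","bottle","tip_box"):
        for q in r.find_in(p,t)[:3]:
            u,v=map(int,q["uv"]);print(t,round(q["score"],2),u,v,w[v,u].round(3))
E
```

```text
pics
{'time_s': 0.0, 'joints': array([ 9.12211111e+01,  2.05904795e+01,  6.34461699e-01, -2.04126978e-02,
       -7.01333193e+01, -1.65072308e+01]), 'qd': array([-0.01692413,  0.07234259, -0.04060494, -0.01091461, -0.02259421,
       -0.01837566]), 'joint_torque': array([ 1.02587685e-03, -5.82712555e+01,  2.93052328e+01,  6.99737236e+00,
        6.85914667e-03, -1.48736490e-04]), 'tcp_pos': array([0.17785331, 0.65069228, 0.24463773]), 'eef_rot': array([  94.38604159,   89.90862459, -100.90702999]), 'contact_force': array([-0.46211715, -0.53846151,  0.00480875]), 'moment': array([0.0145601 , 0.04519314, 0.05782832]), 'gripper_width': 0.08758359355732381}
top [[-0.01, -0.993, 0.117, 0.352], [-1.0, 0.01, -0.002, -0.01], [0.001, -0.117, -0.993, 1.398], [0.0, 0.0, 0.0, 1.0]]
isolator 0.7 178 258 [0.265 0.262 0.093]
isolator 0.59 324 261 [ 0.249 -0.257  0.094]
isolator 0.57 254 213 [ 0.423 -0.01   0.092]
dock 0.94 300 222 [ 0.39  -0.184  0.03 ]
cover 0.62 322 182 [ 0.535 -0.262  0.081]
mat 0.62 181 191 [0.516 0.273 0.003]
plate 0.67 254 212 [ 0.426 -0.01   0.093]
plate 0.62 258 169 [ 0.599 -0.027  0.004]
plate 0.36 322 182 [ 0.535 -0.262  0.081]
tube_rack 0.56 250 130 [nan nan nan]
bottle 0.64 201 130 [0.726 0.18  0.117]
tip_box 0.82 299 130 [ 0.737 -0.184  0.064]
side [[0.683, -0.386, 0.62, -0.287], [-0.73, -0.351, 0.586, -0.767], [-0.009, -0.853, -0.522, 0.748], [0.0, 0.0, 0.0, 1.0]]
isolator 0.83 250 265 [ 0.231 -0.273  0.073]
isolator 0.77 328 295 [ 0.267 -0.492  0.093]
isolator 0.65 150 189 [0.268 0.254 0.08 ]
dock 0.98 307 254 [ 0.407 -0.337  0.035]
cover 0.91 314 222 [ 0.501 -0.293  0.078]
cover 0.43 230 202 [ 0.412 -0.01   0.071]
mat 0.83 202 182 [0.508 0.26  0.003]
mat 0.55 232 199 [ 0.418 -0.013  0.081]
plate 0.67 261 197 [ 0.561 -0.019  0.024]
tube_rack 0.81 286 172 [0.758 0.019 0.037]
bottle 0.85 252 152 [0.722 0.175 0.091]
tip_box 0.62 327 188 [ 0.723 -0.199  0.064]
```

View pics/top0.png

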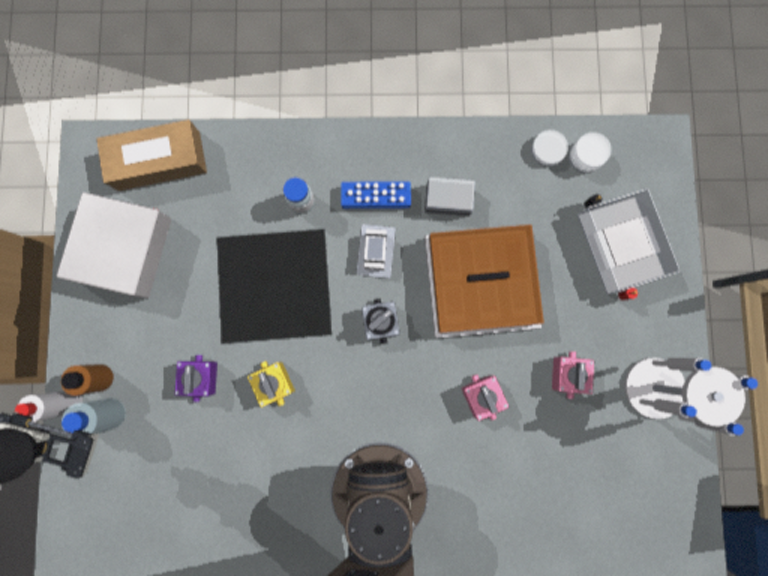

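View pics/side0.png

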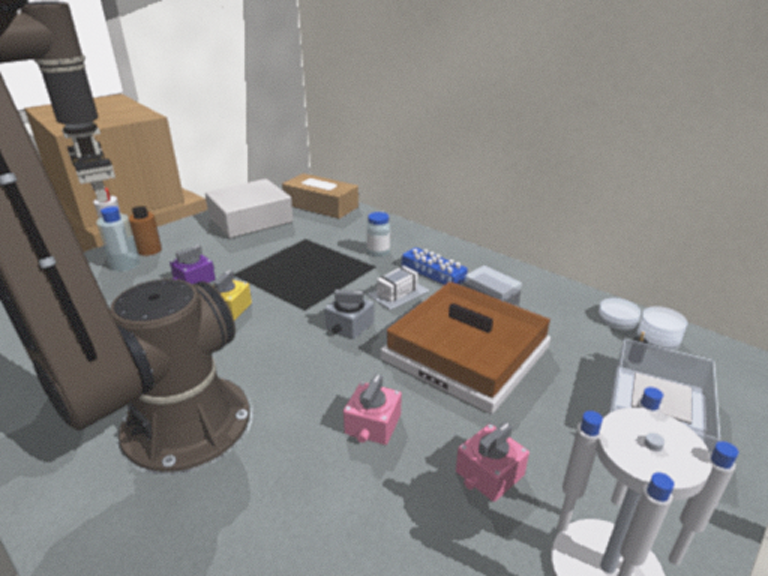

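Top view (768 px scale): the power isolator could be the grey one (380,320), purple (195,378), yellow (268,383) or pink (486,397)/(575,374). By the description I choose the grey one. The plate with the pile is at (377,250), the mat at (274,286), and the dock with the amber cover at (486,280). The clear tray at (628,243) and the grey box at (450,195, the tip box) are not targets.

```bash
cat > /tmp/a.py <<'E'
from h import *
p=dict(np.load("/tmp/top.npz"));w=cloud(p)
save(p,"iso",(215,135,295,235),6)
def box(m,n):
    P=w[m][:,:2].astype(np.float32);c,s,a=cv2.minAreaRect(P);print(n,m.sum(),np.round(c,4),np.round(s,3),round(a,1),"z",np.nanmedian(w[m][:,2]).round(4))
z=w[...,2];X=w[...,0];Y=w[...,1]
def near(x,y,d,e=None): return (abs(X-x)<d)&(abs(Y-y)<(e or d))
box(near(.423,-.01,.05)&(z>.08),"bar")
box(near(.423,-.01,.06)&(z>.05)&(z<.075),"isobox")
box(near(.535,-.262,.2,.16)&(z>.095),"rib")
box(near(.535,-.262,.2,.16)&(z>.07)&(z<.085),"cover")
box(near(.535,-.262,.2,.17)&(z>.02),"dock")
m=near(.516,.262,.18,.2)&(p["color"].max(-1)<50)&(z<.02);m=cv2.morphologyEx(m.astype(np.uint8),cv2.MORPH_OPEN,np.ones((7,7)))>0
box(m,"mat")
box(near(.6,-.01,.06,.06)&(z>.02),"pile")
pl=near(.6,-.01,.09,.075);print(np.round(np.nanpercentile(z[pl],[50,80,90,95,99]),4))
s=r.get_state();print(R.from_euler("xyz",s["eef_rot"],degrees=True).as_matrix().round(3))
E
python3 /tmp/a.py
```

```text
bar 77 [ 0.422  -0.0072] [0.015 0.062] 39.2 z 0.0941
isobox 429 [ 0.4221 -0.0073] [0.084 0.084] 8.5 z 0.061
rib 130 [ 0.5236 -0.2695] [0.017 0.1  ] 4.6 z 0.1087
cover 4406 [ 0.5239 -0.2696] [0.249 0.255] 4.5 z 0.0772
dock 5389 [ 0.5658 -0.2642] [0.358 0.269] 4.5 z 0.0767
mat 1729 [0.5255 0.2712] [0.257 0.26 ] 89.4 z 0.0023
pile 359 [0.604  0.0042] [0.052 0.097] 86.0 z 0.0523
[0.0019 0.0452 0.0524 0.0543 0.0572]
[[ 0.    -0.264 -0.965]
 [ 0.    -0.965  0.264]
 [-1.    -0.    -0.   ]]
```

View pics/iso.png

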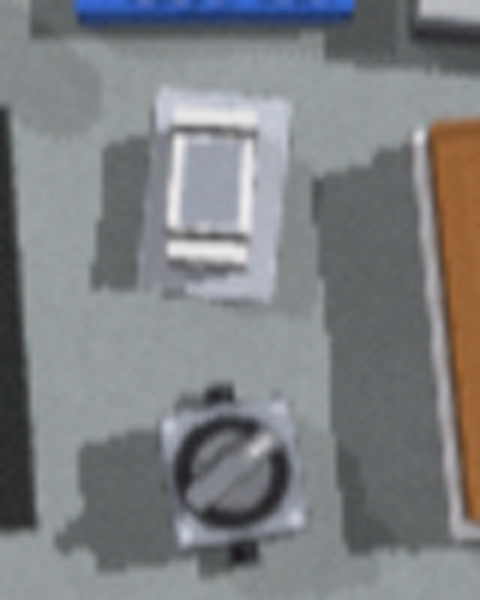

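The crop shows the grey isolator with its white mark at the upper right, so ON is about -51° and OFF about 9°, which matches the box yaw. The banded pile is on the plate. Cover 0.524,-0.270, yaw 4.5°.

```bash
cat >> h.py <<'E'
def plan(wps):
    """wps: (x,y,z,jaw deg) tool down; prints per-call scaled shift and x-turn; assumes every call is reached"""
    s=r.get_state();R0=R.from_euler("xyz",s["eef_rot"],degrees=True).as_matrix()
    p=s["tcp_pos"];a=np.degrees(np.arctan2(R0[1,1],R0[0,1]));tilt=np.degrees(np.arccos(-R0[2,0]))
    print("now",p.round(4),"jaw",round(a,2),"tilt",tilt.round(2),"F",s["contact_force"].round(1),"w",round(s["gripper_width"],4),"t",s["time_s"])
    for x,y,z,b in wps:
        t=np.array([x,y,z]);db=(b-a+180)%360-180
        for n in range(1,30):
            c,q=np.radians(a),a; D=t-p
            st=[]
            for i in range(n):
                c=np.radians(a+db*i/n);Y=np.array([np.cos(c),np.sin(c),0]);Z=np.cross([0,0,-1],Y)
                st.append(np.array([-D[2],D@Y,D@Z])/n/.15)
            if np.abs(st).max()<=1 and abs(db)/n<=42: break
        for v in st: print(v.round(3).tolist(),"turn",round(-db/n/45,3))
        p,a=t,a+db
        print("  ->",x,y,z,round(a,1))
E
python3 - <<'E'
from h import *
plan([(.42,.38,.25,-123),(.422,-.007,.22,-141.5)])
E
```

```text
now [0.178  0.6511 0.2456] jaw -105.29 tilt 0.0 F [ 0.1  0.4 -0.3] w 0.0878 t 1.0
[-0.01, 0.439, -0.678] turn 0.131
[-0.01, 0.367, -0.719] turn 0.131
[-0.01, 0.291, -0.753] turn 0.131
  -> 0.42 0.38 0.25 -123.0
[0.067, 0.719, -0.472] turn 0.137
[0.067, 0.664, -0.547] turn 0.137
[0.067, 0.601, -0.615] turn 0.137
  -> 0.422 -0.007 0.22 -141.5
```

>>> send_rows([
  [[0,0.22,-0.34],[0.07,0,0]],
  [[0,0.44,-0.68],[0.13,0,0]],
  [[0,0.44,-0.68],[0.13,0,0]],
  [[0,0.44,-0.68],[0.13,0,0]],
  [[0,0.44,-0.68],[0.13,0,0]],
], jaw=0.0, force=20)

```text
time_s: 1.5
tcp_pos: [0.2593, 0.5606, 0.246]
eef_rot: [-76.3, 89.9, 82.5]
contact_force: [-1.8, 0.8, 0.8]
gripper_width: 0.0531
```

>>> send_rows([
  [[0,0.18,-0.36],[0.07,0,0]],
  [[0,0.37,-0.72],[0.13,0,0]],
  [[0,0.37,-0.72],[0.13,0,0]],
  [[0,0.37,-0.72],[0.13,0,0]],
  [[0,0.37,-0.72],[0.13,0,0]],
])

```text
time_s: 2.0
tcp_pos: [0.3399, 0.4705, 0.246]
eef_rot: [-70.6, 89.9, 82.4]
contact_force: [-0.3, 0.3, 1.0]
gripper_width: 0.0442
```

>>> send_rows([
  [[0,0.15,-0.37],[0.07,0,0]],
  [[0,0.29,-0.75],[0.13,0,0]],
  [[0,0.29,-0.75],[0.13,0,0]],
  [[0,0.29,-0.75],[0.13,0,0]],
  [[0,0.29,-0.75],[0.13,0,0]],
])

```text
time_s: 2.5
tcp_pos: [0.4201, 0.3816, 0.2457]
eef_rot: [-62.5, 89.9, 84.6]
contact_force: [-0.4, -0.7, -0.3]
gripper_width: 0.0438
```

>>> send_rows([
  [[0.04,0.36,-0.23],[0.07,0,0]],
  [[0.07,0.72,-0.47],[0.14,0,0]],
  [[0.07,0.72,-0.47],[0.14,0,0]],
  [[0.07,0.72,-0.47],[0.14,0,0]],
  [[0.07,0.72,-0.47],[0.14,0,0]],
])

```text
time_s: 3.0
tcp_pos: [0.4206, 0.2538, 0.2354]
eef_rot: [-70.4, 89.9, 70.6]
contact_force: [0.1, 1.0, -0.1]
gripper_width: 0.0439
```

>>> send_rows([
  [[0.04,0.33,-0.27],[0.07,0,0]],
  [[0.07,0.66,-0.55],[0.14,0,0]],
  [[0.07,0.66,-0.55],[0.14,0,0]],
  [[0.07,0.66,-0.55],[0.14,0,0]],
  [[0.07,0.66,-0.55],[0.14,0,0]],
])

```text
time_s: 3.5
tcp_pos: [0.4227, 0.1261, 0.2249]
eef_rot: [-72.5, 89.8, 62.2]
contact_force: [0.2, 0.1, 0.9]
gripper_width: 0.0436
```

>>> send_rows([
  [[0.04,0.3,-0.31],[0.07,0,0]],
  [[0.07,0.6,-0.61],[0.14,0,0]],
  [[0.07,0.6,-0.61],[0.14,0,0]],
  [[0.07,0.6,-0.61],[0.14,0,0]],
  [[0.07,0.6,-0.61],[0.14,0,0]],
])

```text
time_s: 4.0
tcp_pos: [0.4238, -0.0013, 0.2141]
eef_rot: [-70.1, 89.8, 58.2]
contact_force: [0.1, 1.0, -0.3]
gripper_width: 0.0437
```

```bash
cat > /tmp/b.py <<'E'
from h import *
p=r.capture("wrist");save(p,"w1",k=1.3);w=cloud(p);print(p["pose"].round(3).tolist())
z=w[...,2];X=w[...,0];Y=w[...,1]
m=(abs(X-.422)<.05)&(abs(Y+.007)<.05)&(z>.084)&(z<.105)
P=w[m][:,:2].astype(np.float32);print(m.sum(),cv2.minAreaRect(P),np.median(w[m][:,2]))
plan([(.422,-.007,.085,-141.5)])
E
python3 /tmp/b.py
```

```text
[[-0.783, -0.592, -0.188, 0.476], [-0.621, 0.745, 0.242, -0.066], [-0.004, 0.306, -0.952, 0.353], [0.0, 0.0, 0.0, 1.0]]
1145 ((0.4269067049026489, -0.0070860739797353745), (0.015010458417236805, 0.0649402067065239), 38.79388427734375) 0.09512976215908381
now [ 0.4238 -0.0009  0.2141] jaw -141.6 tilt 0.19 F [ 0.3  0.1 -0.2] w 0.0437 t 4.05
[0.861, 0.035, -0.024] turn -0.002
  -> 0.422 -0.007 0.085 -141.5
```

View pics/w1.png

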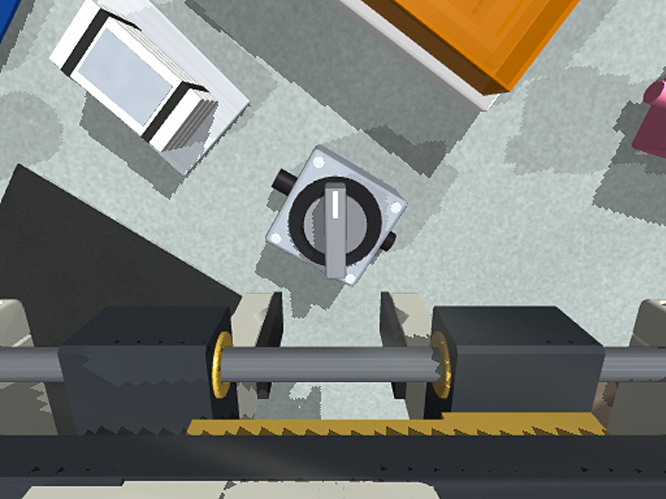

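The wrist view shows the grey isolator at (335,215). It is not one of the coloured ones, and its white mark is away from the gripper. Descending to grip the bar.

>>> send_rows([
  [[0.2,0.03,-0.03],[0,0,0]],
  [[0.4,0.03,-0.03],[0,0,0]],
  [[0.6,0.03,-0.03],[0,0,0]],
  [[0.85,0.03,-0.03],[0,0,0]],
  [[0.85,0.02,-0.03],[0,0,0]],
])

```text
time_s: 4.55
tcp_pos: [0.4259, -0.0052, 0.0871]
eef_rot: [173.3, 89.9, -58.0]
contact_force: [-5.6, -7.9, 26.9]
gripper_width: 0.0437
```

>>> send_rows([
  [[0,0,0],[0,0,0]],
  [[0,0,0],[0,0,0]],
  [[0,0,0],[0,0,0]],
  [[0,0,0],[0,0,0]],
  [[0,0,0],[0,0,0]],
], jaw=-0.9, force=15)

```text
time_s: 5.05
tcp_pos: [0.425, -0.0052, 0.0881]
eef_rot: [113.4, 89.7, -117.6]
contact_force: [-10.0, -8.4, 23.8]
gripper_width: 0.0168
```

>>> send_rows([
  [[-0.04,0.01,0],[0,0,0]],
  [[-0.04,0.01,0],[-0.17,0,0]],
  [[-0.04,0.01,0],[-0.34,0,0]],
  [[-0.04,0.01,0],[-0.5,0,0]],
  [[-0.04,0.01,0],[-0.5,0,0]],
])

```text
time_s: 5.55
tcp_pos: [0.4228, -0.0056, 0.0938]
eef_rot: [77.1, 89.6, -131.1]
contact_force: [-2.9, -3.7, 0.5]
gripper_width: 0.0149
```

>>> send_rows([
  [[0,0,0],[-0.17,0,0]],
  [[0,0,0],[-0.34,0,0]],
  [[0,0,0],[-0.51,0,0]],
  [[0,0,0],[-0.68,0,0]],
  [[0,0,0],[-0.8,0,0]],
])

```text
time_s: 6.05
tcp_pos: [0.4223, -0.007, 0.0938]
eef_rot: [45.6, 89.2, -126.2]
contact_force: [5.1, -22.9, -1.0]
gripper_width: 0.015
```

Run:
```python
from h import *
plan([]);print(r.get_state()["moment"].round(2))
```

```text
now [ 0.4223 -0.007   0.0938] jaw -81.77 tilt 0.75 F [  5.1 -22.9  -1. ] w 0.015 t 6.05
[-8.23 -1.96 -0.08]
```

>>> send_rows([
  [[0,0.02,0],[0,0,0]],
  [[0,0.02,0],[-0.03,0,0]],
  [[0,0.02,0],[-0.06,0,0]],
  [[0,0.02,0],[-0.06,0,0]],
  [[0,0.02,0],[-0.06,0,0]],
])

```text
time_s: 6.55
tcp_pos: [0.4227, -0.0077, 0.0939]
eef_rot: [36.5, 89.3, -132.6]
contact_force: [-5.6, 8.2, 2.2]
gripper_width: 0.0153
```

Run:
```python
from h import *
plan([]);print(r.get_state()["moment"].round(2))
```

```text
now [ 0.4227 -0.0077  0.0939] jaw -79.06 tilt 0.7 F [-5.6  8.2  2.2] w 0.0153 t 6.55
[ 2.85  2.03 -0.35]
```

The handle turned 61° and is against its stop (moment -0.35 N·m, above the friction). Releasing it and going to the cover.

>>> send_rows([
  [[0,0,0],[0,0,0]],
  [[0,0,0],[0,0,0]],
  [[0,0,0],[0,0,0]],
  [[-0.4,0,0],[0,0,0]],
  [[-0.8,0,0],[0,0,0]],
], jaw=0.0)

```text
time_s: 7.05
tcp_pos: [0.4227, -0.0071, 0.1943]
eef_rot: [32.1, 89.1, -137.0]
contact_force: [2.6, 0.9, 0.0]
gripper_width: 0.043
```

Run:
```python
from h import *
plan([(.5239,-.2696,.23,-175.5)]);print(rel([.4227,-.0077,.22],down(-79)))
```

```text
now [ 0.4227 -0.0071  0.1943] jaw -79.04 tilt 0.91 F [2.6 0.9 0. ] w 0.043 t 7.05
[-0.079, 0.615, -0.11] turn 0.715
[-0.079, 0.462, -0.421] turn 0.715
[-0.079, 0.168, -0.602] turn 0.715
  -> 0.5239 -0.2696 0.23 -175.5
(array([-0.171,  0.005,  0.003]), array([-0.001,  0.017, -0.011]))
```

>>> send_rows([
  [[-0.08,0.1,0],[0.14,0.02,-0.01]],
  [[-0.08,0.25,-0.05],[0.3,0.02,-0.01]],
  [[-0.08,0.4,-0.08],[0.45,0.02,-0.01]],
  [[-0.08,0.5,-0.1],[0.6,0.02,-0.01]],
  [[-0.08,0.61,-0.11],[0.72,0.02,-0.01]],
])

```text
time_s: 7.55
tcp_pos: [0.4569, -0.0943, 0.207]
eef_rot: [158.2, 89.6, -43.5]
contact_force: [-0.8, 0.1, 0.4]
gripper_width: 0.0436
```

>>> send_rows([
  [[-0.08,0.1,-0.1],[0.16,0,0]],
  [[-0.08,0.2,-0.2],[0.33,0,0]],
  [[-0.08,0.3,-0.3],[0.5,0,0]],
  [[-0.08,0.4,-0.4],[0.65,0,0]],
  [[-0.08,0.46,-0.42],[0.72,0,0]],
])

```text
time_s: 8.05
tcp_pos: [0.4909, -0.183, 0.2194]
eef_rot: [-172.4, 89.6, -46.8]
contact_force: [0.0, -0.0, 0.4]
gripper_width: 0.0437
```

>>> send_rows([
  [[-0.08,0.05,-0.15],[0.16,0,0]],
  [[-0.08,0.1,-0.3],[0.33,0,0]],
  [[-0.08,0.15,-0.45],[0.5,0,0]],
  [[-0.08,0.17,-0.6],[0.65,0,0]],
  [[-0.08,0.17,-0.6],[0.72,0,0]],
])

```text
time_s: 8.55
tcp_pos: [0.5234, -0.2729, 0.2315]
eef_rot: [-146.3, 89.6, -53.5]
contact_force: [0.8, 1.4, 0.0]
gripper_width: 0.0436
```

```bash
cat > /tmp/c.py <<'E'
from h import *
p=r.capture("wrist");save(p,"w2",k=1.3);w=cloud(p)
z=w[...,2];X=w[...,0];Y=w[...,1]
m=(abs(X-.522)<.08)&(abs(Y+.27)<.08)&(z>.105)&(z<.118)
P=w[m][:,:2].astype(np.float32);print(m.sum(),cv2.minAreaRect(P),np.median(w[m][:,2]))
p=r.capture("top");w=cloud(p);z=w[...,2];X=w[...,0];Y=w[...,1]
plan([(.5239,-.2696,.101,-175.5)]);print(rel([.5239,-.2696,.101],down(-175.5)))
E
python3 /tmp/c.py
```

```text
1766 ((0.5278103351593018, -0.26905614137649536), (0.01599736139178276, 0.0997646301984787), 4.495373249053955) 0.11001058869447586
now [ 0.5225 -0.2715  0.2315] jaw -176.93 tilt 0.37 F [ 0.4  1.4 -0.7] w 0.0436 t 8.65
[0.87, -0.01, 0.012] turn -0.032
  -> 0.5239 -0.2696 0.101 -175.5
(array([ 0.87 , -0.007,  0.017]), array([-0.032, -0.007,  0.005]))
```

View pics/w2.png

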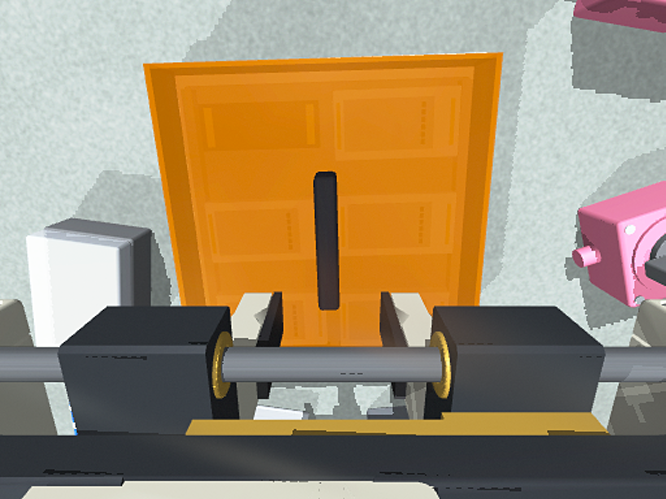

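The wrist view shows the black rib at (326,240) between the fingers, with the cover square on the dock. The wrist cloud reads about +4 mm in x against the top camera and the isolator grasp, so I trust the top camera. Gripping the rib.

>>> send_rows([
  [[0.25,-0.01,0.02],[-0.03,-0.01,0]],
  [[0.5,-0.01,0.02],[-0.03,-0.01,0]],
  [[0.7,-0.01,0.02],[-0.03,-0.01,0]],
  [[0.87,-0.01,0.02],[-0.03,-0.01,0]],
  [[0.87,-0.01,0.02],[-0.03,-0.01,0]],
])

```text
time_s: 9.15
tcp_pos: [0.5238, -0.2685, 0.0992]
eef_rot: [-25.0, 89.8, 69.6]
contact_force: [-0.1, 0.2, 0.0]
gripper_width: 0.0439
```

>>> send_rows([
  [[0,0,0],[0,0,0]],
  [[0,0,0],[0,0,0]],
  [[0,0,0],[0,0,0]],
  [[0,0,0],[0,0,0]],
  [[0,0,0],[0,0,0]],
], jaw=-0.9, force=40)

```text
time_s: 9.65
tcp_pos: [0.5243, -0.2685, 0.0997]
eef_rot: [-46.3, 89.8, 48.3]
contact_force: [1.1, 1.8, 1.0]
gripper_width: 0.0161
```

>>> send_rows([
  [[-0.05,0,0],[0,0,0]],
  [[-0.15,0,0],[0,0,0]],
  [[-0.3,0,0],[0,0,0]],
  [[-0.45,0,0],[0,0,0]],
  [[-0.6,0,0],[0,0,0]],
])

```text
time_s: 10.15
tcp_pos: [0.5234, -0.2686, 0.1905]
eef_rot: [-23.2, 89.8, 71.4]
contact_force: [0.5, -0.7, -3.6]
gripper_width: 0.0155
```

Run:
```python
from h import *
plan([(.5239,-.2696,.22,-175.5),(.5255,.2712,.22,-180.6),(.5255,.2712,.1,-180.6)])
p=r.capture("top");save(p,"t2",(200,130,400,280),4)
np.savez("/tmp/top2",**{k:p[k] for k in("color","range_z","mtx","pose")})
for t in ["cassette1"]:
    for q in r.find_in(p,t): print(q["score"],q["uv"])
```

```text
now [ 0.5234 -0.2686  0.1905] jaw -175.41 tilt 0.19 F [ 0.5 -0.7 -3.6] w 0.0155 t 10.15
[-0.196, -0.003, -0.007] turn 0.002
  -> 0.5239 -0.2696 0.22 -175.5
[-0.0, -0.073, 0.898] turn 0.028
[-0.0, -0.053, 0.9] turn 0.028
[-0.0, -0.033, 0.901] turn 0.028
[-0.0, -0.013, 0.901] turn 0.028
  -> 0.5255 0.2712 0.22 -180.6
[0.8, 0.0, 0.0] turn -0.0
  -> 0.5255 0.2712 0.1 -180.6
```

View pics/t2.png

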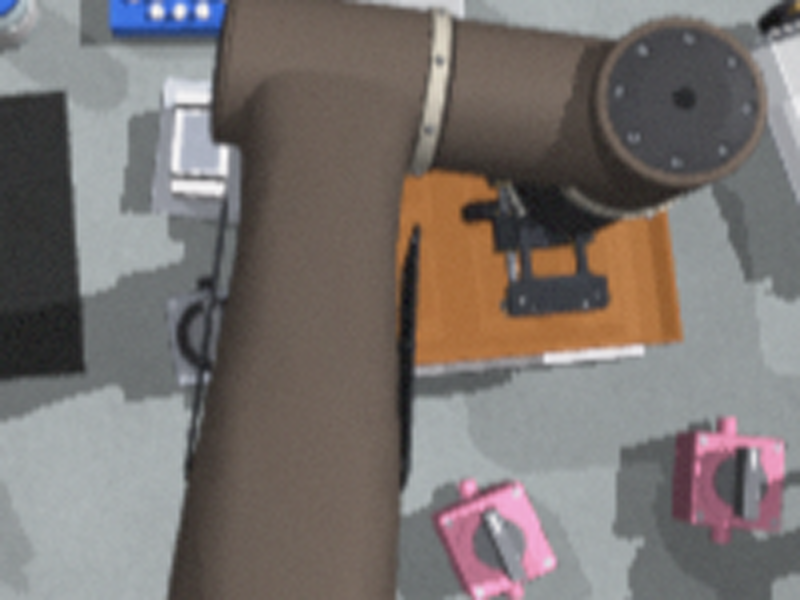

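The cover is held (-3.6 N). Carrying it to the mat.

>>> send_rows([
  [[-0.1,0,0],[0,0,0]],
  [[-0.2,0,0.1],[0,0,0]],
  [[-0.2,-0.02,0.3],[0.01,0,0]],
  [[-0.2,-0.05,0.5],[0.02,0,0]],
  [[-0.2,-0.07,0.7],[0.03,0,0]],
])

```text
time_s: 10.75
tcp_pos: [0.5264, -0.1622, 0.2228]
eef_rot: [-78.0, 89.6, 15.2]
contact_force: [0.4, 0.8, -3.6]
gripper_width: 0.0152
```

>>> send_rows([
  [[0,-0.01,0.2],[0.01,0,0]],
  [[0,-0.02,0.4],[0.01,0,0]],
  [[0,-0.03,0.6],[0.02,0,0]],
  [[0,-0.04,0.8],[0.03,0,0]],
  [[0,-0.05,1.0],[0.03,0,0]],
])

```text
time_s: 11.25
tcp_pos: [0.5245, -0.0104, 0.2225]
eef_rot: [-71.4, 89.7, 20.4]
contact_force: [0.0, -0.1, -3.1]
gripper_width: 0.016
```

>>> send_rows([
  [[0,-0.01,0.2],[0.01,0,0]],
  [[0,-0.02,0.4],[0.01,0,0]],
  [[0,-0.03,0.6],[0.02,0,0]],
  [[0,-0.03,0.8],[0.03,0,0]],
  [[0,-0.03,1.0],[0.03,0,0]],
])

```text
time_s: 11.75
tcp_pos: [0.5229, 0.1411, 0.2223]
eef_rot: [-66.6, 89.8, 23.9]
contact_force: [0.5, -0.4, -3.0]
gripper_width: 0.0158
```

Run:
```python
from h import *
plan([(.5255,.2712,.2,-180.6),(.5255,.2712,.09,-180.6)])
p=r.capture("top");save(p,"t3",(240,90,440,290),3)
np.savez("/tmp/top3",**{k:p[k] for k in("color","range_z","mtx","pose")})
for q in r.find_in(p,"cassette1"): print(q["score"],q["uv"])
```

```text
now [0.5229 0.1411 0.2223] jaw -179.51 tilt 0.24 F [ 0.5 -0.4 -3. ] w 0.0158 t 11.75
[0.148, -0.025, 0.867] turn 0.024
  -> 0.5255 0.2712 0.2 -180.6
[0.733, 0.0, 0.0] turn -0.0
  -> 0.5255 0.2712 0.09 -180.6
0.87 [324.1, 199.1]
0.87 [320.0, 170.6]
0.77 [302.5, 202.0]
0.76 [343.1, 199.6]
0.54 [299.8, 173.7]
```

View pics/t3.png

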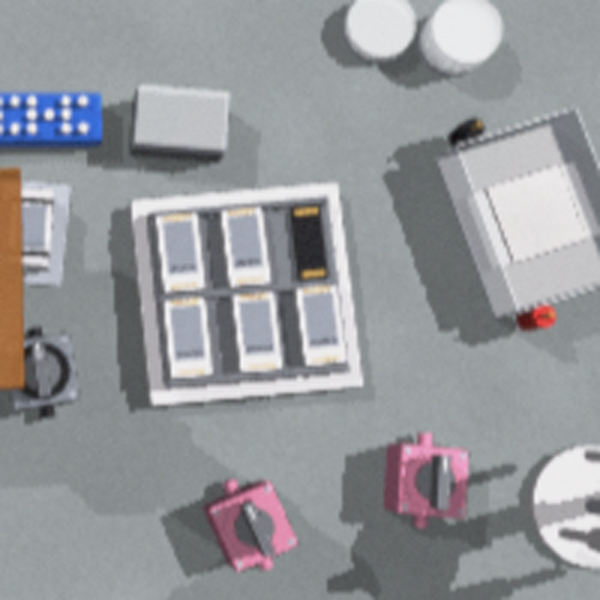

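Five cassettes are in the dock; only the platform at (310,243) in the crop is empty. The isolator's white mark has moved to the OFF direction. Setting the cover down.

>>> send_rows([
  [[0,0,0.2],[0.01,0,0]],
  [[0.05,-0.02,0.4],[0.02,0,0]],
  [[0.1,-0.02,0.6],[0.02,0,0]],
  [[0.15,-0.03,0.8],[0.02,0,0]],
  [[0.15,-0.03,0.87],[0.02,0,0]],
])

```text
time_s: 12.35
tcp_pos: [0.5253, 0.2752, 0.1982]
eef_rot: [-66.2, 89.9, 23.6]
contact_force: [-1.1, -0.2, -3.0]
gripper_width: 0.0158
```

>>> send_rows([
  [[0.2,0,0],[0,0,0]],
  [[0.4,0,0],[0,0,0]],
  [[0.55,0,0],[0,0,0]],
  [[0.7,0,0],[0,0,0]],
  [[0.77,0,0],[0,0,0]],
])

```text
time_s: 12.85
tcp_pos: [0.524, 0.274, 0.0804]
eef_rot: [148.9, 89.9, -121.3]
contact_force: [-0.9, -0.0, -3.6]
gripper_width: 0.0155
```

```bash
cat > /tmp/d.py <<'E'
from h import *
plan([(.5255,.2712,.0727,-180.6)])
p=dict(np.load("/tmp/top3.npz"));w=cloud(p);z=w[...,2];X=w[...,0];Y=w[...,1]
T=np.radians(4.5);c=np.array([.5239,-.2696]);A=np.array([[np.cos(T),-np.sin(T)],[np.sin(T),np.cos(T)]])
m=(abs(X-.524)<.16)&(abs(Y+.27)<.17)&(z>.026)
mb=cv2.minAreaRect(w[m][:,:2].astype(np.float32));print("dock",m.sum(),np.round(mb[0],4),np.round(mb[1],3),mb[2])
g=p["color"].astype(int)
L=(w[...,:2]-c)@A
for i,x in enumerate((-.0535,.0535)):
    for y in (-.084,0,.084):
        m=(abs(L[...,0]-x)<.055)&(abs(L[...,1]-y)<.038)&(z>.0575)
        if m.sum()<40: print("empty",x,y,m.sum());continue
        b=cv2.minAreaRect(w[m][:,:2].astype(np.float32));print(x,y,m.sum(),np.round(b[0],4),np.round(b[1],3),round(b[2],1),np.median(z[m]).round(4),"nominal",(c+A@[x,y]).round(4))
p=dict(np.load("/tmp/top.npz"));w=cloud(p);z=w[...,2];X=w[...,0];Y=w[...,1];hsv=p["color"].astype(int)
for lo,hi in((.035,.07),(.0035,.2)):
    m=(abs(X-.605)<.09)&(abs(Y-.003)<.062)&(z>lo)&(z<hi)
    b=cv2.minAreaRect(w[m][:,:2].astype(np.float32));print("pile/plate",m.sum(),np.round(b[0],4),np.round(b[1],3),round(b[2],1))
E
python3 /tmp/d.py
```

```text
now [0.524  0.274  0.0804] jaw 179.78 tilt 0.1 F [-0.9 -0.  -3.6] w 0.0155 t 12.85
[0.051, -0.01, -0.019] turn 0.009
  -> 0.5255 0.2712 0.0727 179.4
dock 4631 [ 0.521  -0.2686] [0.264 0.27 ] 4.658391952514648
-0.0535 -0.084 331 [ 0.473  -0.3544] [0.102 0.053] 4.9 0.0617 nominal [ 0.4772 -0.3575]
-0.0535 0 341 [ 0.4712 -0.2757] [0.107 0.067] 5.7 0.0618 nominal [ 0.4706 -0.2738]
-0.0535 0.084 341 [ 0.4634 -0.1912] [0.101 0.064] 2.9 0.062 nominal [ 0.464  -0.1901]
empty 0.0535 -0.084 2
0.0535 0 337 [ 0.5772 -0.2645] [0.107 0.053] 4.2 0.0617 nominal [ 0.5772 -0.2654]
0.0535 0.084 329 [ 0.5685 -0.1825] [0.097 0.053] 4.0 0.0617 nominal [ 0.5706 -0.1817]
pile/plate 350 [0.6041 0.0042] [0.052 0.097] 86.1
pile/plate 646 [0.6044 0.0021] [0.121 0.176] 89.8
```

>>> send_rows([
  [[0.02,0,0],[0,0,0]],
  [[0.03,0,0],[0,0,0]],
  [[0.04,0,0],[0,0,0]],
  [[0.05,0,0],[0,0,0]],
  [[0.055,0,0],[0,0,0]],
])

```text
time_s: 13.35
tcp_pos: [0.5243, 0.2742, 0.0728]
eef_rot: [178.7, 90.0, -91.5]
contact_force: [-0.3, -1.5, -0.3]
gripper_width: 0.0158
```

```bash
cat > /tmp/e.py <<'E'
from h import *
plan([])
p=dict(np.load("/tmp/top3.npz"));w=cloud(p);z=w[...,2]
T=np.radians(4.6);c=np.array([.5215,-.2688]);A=np.array([[np.cos(T),-np.sin(T)],[np.sin(T),np.cos(T)]])
L=(w[...,:2]-c)@A;g=p["color"].min(-1)
for x in (-.0535,.0535):
    for y in (-.084,0,.084):
        m=(abs(L[...,0]-x)<.051)&(abs(L[...,1]-y)<.042)&(z>.056)&(z<.068)
        m=cv2.morphologyEx(m.astype(np.uint8),cv2.MORPH_OPEN,np.ones((5,5)))>0
        if m.sum()<40: print("empty");continue
        b=cv2.minAreaRect(w[m][:,:2].astype(np.float32))
        print(x,y,m.sum(),"mean",w[m][:,:2].mean(0).round(4),"local",(L[m].mean(0)-[x,y]).round(4),np.round(b[0],4),np.round(b[1],3),round(b[2],1))
E
python3 /tmp/e.py
```

```text
now [0.5243 0.2742 0.0728] jaw 179.78 tilt 0.04 F [-0.3 -1.5 -0.3] w 0.0158 t 13.35
-0.0535 -0.084 261 mean [ 0.4698 -0.3549] local [-0.005   0.0024] [ 0.473  -0.3559] [0.09  0.052] 3.4
-0.0535 0 221 mean [ 0.4804 -0.2765] local [ 0.0119 -0.0044] [ 0.4785 -0.2742] [0.072 0.052] 8.0
-0.0535 0.084 311 mean [ 0.4578 -0.1902] local [-0.0037 -0.0005] [ 0.4592 -0.1892] [0.091 0.051] 2.1
empty
0.0535 0 199 mean [ 0.5855 -0.2628] local [0.0108 0.0008] [ 0.5775 -0.2609] [0.05  0.089] 87.9
0.0535 0.084 331 mean [ 0.5677 -0.1807] local [-0.0004  0.0001] [ 0.5688 -0.1825] [0.097 0.052] 5.3
```

The cover's weight has passed to the mat (Fz ≈ 0). Releasing it and rising.

>>> send_rows([
  [[0,0,0],[0,0,0]],
  [[0,0,0],[0,0,0]],
  [[0,0,0],[0,0,0]],
  [[-0.3,0,0],[0,0,0]],
  [[-0.6,0,0],[0,0,0]],
], jaw=0.0)

```text
time_s: 13.85
tcp_pos: [0.5237, 0.2737, 0.1629]
eef_rot: [145.2, 89.8, -125.0]
contact_force: [0.6, 1.1, 0.7]
gripper_width: 0.0433
```

Run:
```python
from h import *
plan([(.5681,-.1808,.18,94.6),(.5681,-.1808,.072,94.6)])
```

```text
now [0.5237 0.2737 0.1629] jaw 179.79 tilt 0.22 F [0.6 1.1 0.7] w 0.0433 t 13.85
[-0.028, -0.077, -0.757] turn 0.473
[-0.028, -0.346, -0.678] turn 0.473
[-0.028, -0.569, -0.505] turn 0.473
[-0.028, -0.714, -0.264] turn 0.473
  -> 0.5681 -0.1808 0.18 94.6
[0.72, 0.0, 0.0] turn -0.0
  -> 0.5681 -0.1808 0.072 94.6
```

>>> send_rows([
  [[-0.03,-0.02,-0.15],[0.1,0,0]],
  [[-0.03,-0.03,-0.3],[0.2,0,0]],
  [[-0.03,-0.05,-0.45],[0.3,0,0]],
  [[-0.03,-0.06,-0.6],[0.4,0,0]],
  [[-0.03,-0.08,-0.76],[0.47,0,0]],
], jaw=0.46)

```text
time_s: 14.35
tcp_pos: [0.5354, 0.1589, 0.1682]
eef_rot: [171.8, 89.8, -119.7]
contact_force: [0.1, -0.7, 0.9]
gripper_width: 0.0639
```

>>> send_rows([
  [[-0.03,-0.07,-0.14],[0.1,0,0]],
  [[-0.03,-0.14,-0.28],[0.2,0,0]],
  [[-0.03,-0.21,-0.42],[0.3,0,0]],
  [[-0.03,-0.28,-0.56],[0.4,0,0]],
  [[-0.03,-0.35,-0.68],[0.47,0,0]],
])

```text
time_s: 14.85
tcp_pos: [0.5468, 0.0438, 0.1734]
eef_rot: [-158.7, 89.8, -111.6]
contact_force: [1.4, 0.1, 0.2]
gripper_width: 0.0637
```

>>> send_rows([
  [[-0.03,-0.12,-0.1],[0.1,0,0]],
  [[-0.03,-0.24,-0.2],[0.2,0,0]],
  [[-0.03,-0.36,-0.3],[0.3,0,0]],
  [[-0.03,-0.46,-0.4],[0.4,0,0]],
  [[-0.03,-0.57,-0.5],[0.47,0,0]],
])

```text
time_s: 15.35
tcp_pos: [0.5586, -0.0703, 0.1785]
eef_rot: [-127.2, 89.9, -101.4]
contact_force: [0.5, -0.7, 0.1]
gripper_width: 0.0641
```

>>> send_rows([
  [[-0.03,-0.18,-0.07],[0.1,0,0]],
  [[-0.03,-0.36,-0.14],[0.2,0,0]],
  [[-0.03,-0.54,-0.2],[0.3,0,0]],
  [[-0.03,-0.71,-0.26],[0.4,0,0]],
  [[-0.03,-0.71,-0.26],[0.47,0,0]],
])

```text
time_s: 15.85
tcp_pos: [0.57, -0.1857, 0.1832]
eef_rot: [-101.5, 89.8, -97.2]
contact_force: [-0.1, 0.5, -0.2]
gripper_width: 0.0641
```

```bash
cat > /tmp/f.py <<'E'
from h import *
plan([(.5681,-.1808,.12,94.6),(.5681,-.1808,.072,94.6)]);print(rel([.5681,-.1808,.12],down(94.6)))
p=r.capture("wrist");save(p,"w3",k=1.3);w=cloud(p);z=w[...,2]
T=np.radians(4.6);c=np.array([.5215,-.2688]);A=np.array([[np.cos(T),-np.sin(T)],[np.sin(T),np.cos(T)]])
L=(w[...,:2]-c)@A
for x in (-.0535,.0535):
    for y in (-.084,0,.084):
        m=(abs(L[...,0]-x)<.06)&(abs(L[...,1]-y)<.042)&(z>.057)&(z<.068)
        if m.sum()<40: continue
        b=cv2.minAreaRect(w[m][:,:2].astype(np.float32));print(x,y,m.sum(),np.round(b[0],4),np.round(b[1],3),round(b[2],1))
E
python3 /tmp/f.py
```

```text
now [ 0.57   -0.1857  0.1832] jaw 94.37 tilt 0.17 F [-0.1  0.5 -0.2] w 0.0641 t 15.85
[0.422, 0.034, -0.01] turn -0.005
  -> 0.5681 -0.1808 0.12 94.6
[0.32, 0.0, 0.0] turn -0.0
  -> 0.5681 -0.1808 0.072 94.6
(array([ 0.421,  0.035, -0.01 ]), array([-0.005, -0.001,  0.004]))
-0.0535 -0.084 8219 [ 0.481  -0.3543] [0.094 0.054] 5.2
-0.0535 0 7904 [ 0.4738 -0.2748] [0.091 0.053] 4.5
-0.0535 0.084 7839 [ 0.4676 -0.1886] [0.092 0.052] 4.3
0.0535 -0.084 435 [ 0.5246 -0.35  ] [0.006 0.052] 4.9
0.0535 0 5680 [ 0.5746 -0.2649] [0.119 0.054] 5.5
0.0535 0.084 6031 [ 0.5645 -0.1828] [0.113 0.054] 3.7
```

View pics/w3.png

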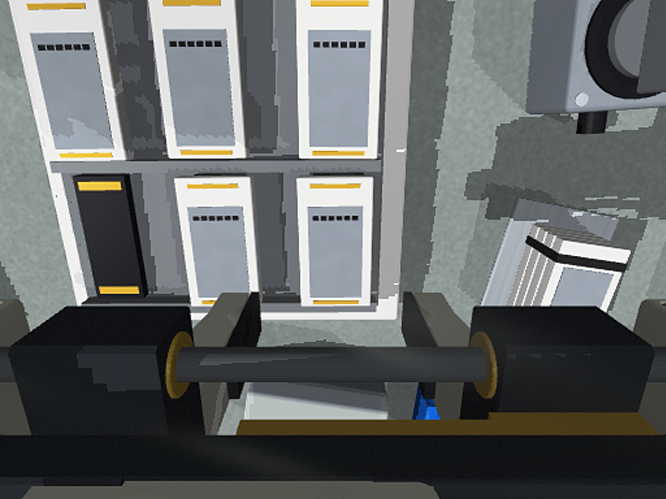

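The wrist view shows five cassettes and one empty platform at (105,235). The fingers straddle the B3 cassette lane at (335,240). Picking B3.

>>> send_rows([
  [[0.2,0.03,-0.01],[0,0,0]],
  [[0.4,0.03,-0.01],[0,0,0]],
  [[0.6,0.03,-0.01],[0,0,0]],
  [[0.74,0.03,-0.01],[0,0,0]],
  [[0.74,0.03,-0.01],[0,0,0]],
])

```text
time_s: 16.4
tcp_pos: [0.566, -0.1801, 0.0694]
eef_rot: [-163.4, 89.6, -159.1]
contact_force: [0.1, -0.9, 1.0]
gripper_width: 0.0638
```

>>> send_rows([
  [[0,0,0],[0,0,0]],
  [[0,0,0],[0,0,0]],
  [[0,0,0],[0,0,0]],
  [[0,0,0],[0,0,0]],
  [[0,0,0],[0,0,0]],
], jaw=-0.1, force=25)

```text
time_s: 16.9
tcp_pos: [0.5666, -0.1801, 0.0706]
eef_rot: [-153.7, 89.7, -149.4]
contact_force: [0.3, 2.0, 5.5]
gripper_width: 0.0515
```

>>> send_rows([
  [[-0.05,0,0],[0,0,0]],
  [[-0.2,0,0],[0,0,0]],
  [[-0.4,0,0],[0,0,0]],
  [[-0.6,0,0],[0,0,0]],
  [[-0.6,0,0],[0,0,0]],
])

```text
time_s: 17.4
tcp_pos: [0.5695, -0.1803, 0.1657]
eef_rot: [-46.8, 89.7, -42.5]
contact_force: [0.4, -0.2, -0.2]
gripper_width: 0.0517
```

Run:
```python
from h import *
plan([(.6041,.0042,.16,86.1),(.6041,.0042,.087,86.1)])
```

```text
now [ 0.5695 -0.1803  0.1657] jaw 94.34 tilt 0.29 F [ 0.4 -0.2 -0.2] w 0.0517 t 17.4
[0.019, 0.605, 0.162] turn 0.092
[0.019, 0.615, 0.118] turn 0.092
  -> 0.6041 0.0042 0.16 86.1
[0.487, 0.0, 0.0] turn -0.0
  -> 0.6041 0.0042 0.087 86.1
```

>>> send_rows([
  [[0,0.15,0.04],[0.02,0,0]],
  [[0,0.3,0.08],[0.04,0,0]],
  [[0,0.45,0.12],[0.07,0,0]],
  [[0.02,0.6,0.16],[0.09,0,0]],
  [[0.02,0.6,0.16],[0.09,0,0]],
])

```text
time_s: 17.9
tcp_pos: [0.5867, -0.0867, 0.1621]
eef_rot: [-43.0, 89.7, -42.7]
contact_force: [-0.2, 1.0, -1.1]
gripper_width: 0.0512
```

>>> send_rows([
  [[0.02,0.15,0.03],[0.02,0,0]],
  [[0.02,0.3,0.06],[0.04,0,0]],
  [[0.02,0.45,0.09],[0.07,0,0]],
  [[0.02,0.61,0.12],[0.09,0,0]],
  [[0.02,0.61,0.12],[0.09,0,0]],
])

```text
time_s: 18.4
tcp_pos: [0.6045, 0.0067, 0.1588]
eef_rot: [-35.1, 89.7, -38.7]
contact_force: [-1.1, 0.3, -0.8]
gripper_width: 0.0519
```

Run:
```python
from h import *
plan([(.6035,.0042,.082,86.1)]);print(rel([.6035,.0042,.082],down(86.1)))
```

```text
now [0.6045 0.0067 0.1588] jaw 86.42 tilt 0.26 F [-1.1  0.3 -0.8] w 0.0519 t 18.4
[0.512, -0.017, -0.006] turn 0.007
  -> 0.6035 0.0042 0.082 86.1
(array([ 0.512, -0.016, -0.008]), array([0.007, 0.005, 0.003]))
```

>>> send_rows([
  [[0.15,-0.01,0],[0,0,0]],
  [[0.3,-0.02,-0.01],[0.01,0,0]],
  [[0.4,-0.02,-0.01],[0.01,0.005,0]],
  [[0.48,-0.02,-0.01],[0.01,0.005,0]],
  [[0.5,-0.02,-0.01],[0.01,0.005,0]],
])

```text
time_s: 18.9
tcp_pos: [0.6025, 0.003, 0.0824]
eef_rot: [-123.3, 89.8, -127.3]
contact_force: [-0.4, -0.5, -0.6]
gripper_width: 0.0519
```

>>> send_rows([
  [[0.01,0,0],[0,0,0]],
  [[0.02,0,0],[0,0,0]],
  [[0.03,0,0],[0,0,0]],
  [[0.03,0,0],[0,0,0]],
  [[0.03,0,0],[0,0,0]],
])

```text
time_s: 19.4
tcp_pos: [0.6027, 0.003, 0.0783]
eef_rot: [-116.7, 89.8, -120.8]
contact_force: [1.0, -0.6, -1.6]
gripper_width: 0.0515
```

>>> send_rows([
  [[0.005,0,0],[0,0,0]],
  [[0.01,0,0],[0,0,0]],
  [[0.015,0,0],[0,0,0]],
  [[0.02,0,0],[0,0,0]],
  [[0.02,0,0],[0,0,0]],
])

```text
time_s: 19.9
tcp_pos: [0.6026, 0.003, 0.0751]
eef_rot: [-120.0, 89.8, -124.1]
contact_force: [-0.7, 0.3, -1.5]
gripper_width: 0.0517
```

>>> send_rows([
  [[0.002,0,0],[0,0,0]],
  [[0.004,0,0],[0,0,0]],
  [[0.006,0,0],[0,0,0]],
  [[0.008,0,0],[0,0,0]],
  [[0.008,0,0],[0,0,0]],
])

```text
time_s: 20.4
tcp_pos: [0.6025, 0.003, 0.0739]
eef_rot: [-121.3, 89.8, -125.3]
contact_force: [0.4, 0.0, -1.0]
gripper_width: 0.0523
```

>>> send_rows([
  [[0.002,0,0],[0,0,0]],
  [[0.004,0,0],[0,0,0]],
  [[0.006,0,0],[0,0,0]],
  [[0.008,0,0],[0,0,0]],
  [[0.008,0,0],[0,0,0]],
])

```text
time_s: 20.9
tcp_pos: [0.6027, 0.003, 0.0736]
eef_rot: [-112.9, 89.8, -116.9]
contact_force: [-2.5, -0.2, 7.0]
gripper_width: 0.0519
```

The cassette rests: 7 N at TCP 0.0736, which puts the pile top at 53 mm, i.e. four cassettes. Releasing.

>>> send_rows([
  [[-0.004,0,0],[0,0,0]],
  [[-0.004,0,0],[0,0,0]],
  [[-0.004,0,0],[0,0,0]],
  [[-0.004,0,0],[0,0,0]],
  [[-0.1,0,0],[0,0,0]],
], jaw=0.46)

```text
time_s: 21.4
tcp_pos: [0.6013, 0.0027, 0.0868]
eef_rot: [-139.8, 89.6, -143.8]
contact_force: [0.6, -0.5, 0.6]
gripper_width: 0.0638
```

>>> send_rows([
  [[-0.2,0,0],[0,0,0]],
  [[-0.4,0,0],[0,0,0]],
  [[-0.5,0,0],[0,0,0]],
  [[-0.5,0,0],[0,0,0]],
  [[-0.5,0,0],[0,0,0]],
])

```text
time_s: 21.9
tcp_pos: [0.6016, 0.0031, 0.1616]
eef_rot: [-141.6, 89.6, -145.7]
contact_force: [0.0, -0.4, 0.0]
gripper_width: 0.0637
```

```bash
cat > /tmp/g.py <<'E'
from h import *
p=r.capture("wrist");save(p,"w4",k=1.3);w=cloud(p);z=w[...,2];X=w[...,0];Y=w[...,1]
for lo,hi in((.059,.07),(.04,.0545)):
    m=(abs(X-.606)<.07)&(abs(Y-.004)<.045)&(z>lo)&(z<hi)
    b=cv2.minAreaRect(w[m][:,:2].astype(np.float32));print(m.sum(),np.round(b[0],4),np.round(b[1],3),round(b[2],1),np.median(z[m]))
plan([(.5748,-.2645,.16,94.6),(.5748,-.2645,.072,94.6)])
E
python3 /tmp/g.py
```

```text
6595 [0.6087 0.0034] [0.052 0.096] 86.0 0.06553583666722601
265 [0.5926 0.0251] [0.098 0.043] 27.7 0.051488370201472594
now [0.6011 0.003  0.1609] jaw 85.93 tilt 0.43 F [-0.5  0.4 -0.7] w 0.0638 t 21.95
[0.003, -0.896, -0.024] turn -0.096
[0.003, -0.891, -0.092] turn -0.096
  -> 0.5748 -0.2645 0.16 94.6
[0.587, 0.0, 0.0] turn -0.0
  -> 0.5748 -0.2645 0.072 94.6
```

View pics/w4.png

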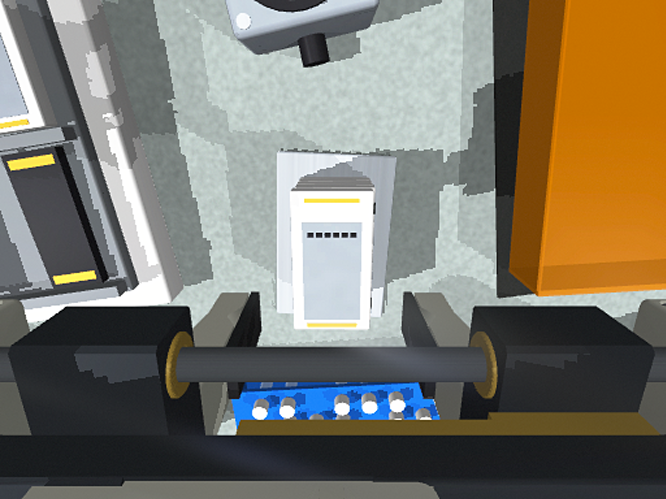

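The new cassette sits square on the pile: wrist 0.6087,0.0034 at 86.0°, which is x≈0.604 after the wrist bias. Next is B2.

>>> send_rows([
  [[0,-0.2,0],[-0.02,0,0]],
  [[0,-0.4,0],[-0.04,0,0]],
  [[0,-0.6,-0.01],[-0.06,0,0]],
  [[0,-0.8,-0.02],[-0.08,0,0]],
  [[0,-0.89,-0.02],[-0.1,0,0]],
])

```text
time_s: 22.45
tcp_pos: [0.5874, -0.132, 0.16]
eef_rot: [-156.4, 89.4, -156.1]
contact_force: [-0.8, 0.3, 0.3]
gripper_width: 0.0644
```

>>> send_rows([
  [[0,-0.2,-0.02],[-0.02,0,0]],
  [[0,-0.4,-0.04],[-0.04,0,0]],
  [[0,-0.6,-0.06],[-0.06,0,0]],
  [[0,-0.8,-0.09],[-0.1,0,0]],
  [[0,-0.87,-0.09],[-0.1,0,0]],
])

```text
time_s: 22.95
tcp_pos: [0.5734, -0.2647, 0.159]
eef_rot: [-167.4, 89.3, -162.6]
contact_force: [0.0, -0.2, -1.3]
gripper_width: 0.0642
```

Run:
```python
from h import *
plan([]);print(rel([.5738,-.2645,.0725],down(94.6)))
```

```text
now [ 0.5734 -0.2647  0.159 ] jaw 94.81 tilt 0.72 F [ 0.  -0.2 -1.3] w 0.0642 t 22.95
(array([0.577, 0.003, 0.01 ]), array([ 0.005, -0.016,  0.003]))
```

>>> send_rows([
  [[0.15,0,0.01],[0,-0.015,0]],
  [[0.3,0,0.01],[0,-0.015,0]],
  [[0.45,0,0.01],[0,-0.015,0]],
  [[0.575,0,0.01],[0,-0.015,0]],
  [[0.575,0,0.01],[0,-0.015,0]],
])

```text
time_s: 23.45
tcp_pos: [0.5715, -0.2641, 0.0689]
eef_rot: [-174.8, 89.6, -170.0]
contact_force: [-0.2, -0.1, 0.3]
gripper_width: 0.0638
```

>>> send_rows([
  [[0,0,0],[0,0,0]],
  [[0,0,0],[0,0,0]],
  [[0,0,0],[0,0,0]],
  [[0,0,0],[0,0,0]],
  [[0,0,0],[0,0,0]],
], jaw=-0.1)

```text
time_s: 23.95
tcp_pos: [0.5717, -0.2641, 0.0695]
eef_rot: [-172.4, 89.7, -167.6]
contact_force: [-0.2, 0.7, -1.4]
gripper_width: 0.0518
```

>>> send_rows([
  [[-0.05,0,0],[0,0,0]],
  [[-0.2,0,0],[0,0,0]],
  [[-0.4,0,0],[0,0,0]],
  [[-0.6,0,0],[0,0,0]],
  [[-0.6,0,0],[0,0,0]],
])

```text
time_s: 24.45
tcp_pos: [0.5748, -0.2649, 0.1652]
eef_rot: [-63.6, 89.7, -58.8]
contact_force: [0.6, -0.6, -0.3]
gripper_width: 0.0516
```

>>> send_rows([
  [[0,0.18,0.03],[0.02,0,0]],
  [[0,0.36,0.07],[0.04,0,0]],
  [[0,0.54,0.1],[0.06,0,0]],
  [[0,0.72,0.13],[0.08,0,0]],
  [[0,0.88,0.17],[0.1,0,0]],
])

```text
time_s: 24.95
tcp_pos: [0.5889, -0.13, 0.1651]
eef_rot: [-54.4, 89.7, -54.1]
contact_force: [0.3, -0.1, -1.0]
gripper_width: 0.0516
```

>>> send_rows([
  [[0,0.18,0.02],[0.02,0,0]],
  [[0,0.36,0.04],[0.04,0,0]],
  [[0,0.54,0.06],[0.06,0,0]],
  [[0,0.72,0.08],[0.08,0,0]],
  [[0,0.88,0.1],[0.1,0,0]],
])

```text
time_s: 25.45
tcp_pos: [0.6032, 0.0034, 0.165]
eef_rot: [-44.7, 89.7, -48.9]
contact_force: [1.0, -0.3, -0.4]
gripper_width: 0.0518
```

Run:
```python
from h import *
plan([]);print(rel([.6027,.0035,.092],down(86.1)))
```

```text
now [0.6032 0.0034 0.165 ] jaw 85.75 tilt 0.25 F [ 1.  -0.3 -0.4] w 0.0518 t 25.45
(array([ 0.487,  0.002, -0.005]), array([-0.008,  0.004,  0.004]))
```

>>> send_rows([
  [[0.15,0,0],[0,0,0]],
  [[0.3,0,0],[0,0,0]],
  [[0.4,0,-0.01],[-0.01,0.005,0]],
  [[0.46,0,-0.01],[-0.01,0.005,0]],
  [[0.48,0,-0.01],[-0.01,0.005,0]],
])

```text
time_s: 25.95
tcp_pos: [0.6016, 0.0029, 0.0922]
eef_rot: [-118.5, 89.8, -122.3]
contact_force: [-0.8, -0.1, -1.6]
gripper_width: 0.0517
```

>>> send_rows([
  [[0.005,0,0],[0,0,0]],
  [[0.01,0,0],[0,0,0]],
  [[0.015,0,0],[0,0,0]],
  [[0.02,0,0],[0,0,0]],
  [[0.02,0,0],[0,0,0]],
])

```text
time_s: 26.45
tcp_pos: [0.6018, 0.0029, 0.0895]
eef_rot: [-113.7, 89.8, -117.6]
contact_force: [-1.0, -0.8, -1.4]
gripper_width: 0.0517
```

>>> send_rows([
  [[0.005,0,0],[0,0,0]],
  [[0.01,0,0],[0,0,0]],
  [[0.015,0,0],[0,0,0]],
  [[0.02,0,0],[0,0,0]],
  [[0.022,0,0],[0,0,0]],
])

```text
time_s: 26.95
tcp_pos: [0.6017, 0.0029, 0.0861]
eef_rot: [-116.2, 89.8, -120.0]
contact_force: [-0.2, 0.7, -0.6]
gripper_width: 0.0518
```

>>> send_rows([
  [[0.002,0,0],[0,0,0]],
  [[0.004,0,0],[0,0,0]],
  [[0.006,0,0],[0,0,0]],
  [[0.007,0,0],[0,0,0]],
  [[0.007,0,0],[0,0,0]],
])

```text
time_s: 27.45
tcp_pos: [0.6017, 0.0029, 0.085]
eef_rot: [-116.6, 89.8, -120.4]
contact_force: [0.3, 0.2, -0.8]
gripper_width: 0.0523
```

>>> send_rows([
  [[0.002,0,0],[0,0,0]],
  [[0.004,0,0],[0,0,0]],
  [[0.006,0,0],[0,0,0]],
  [[0.008,0,0],[0,0,0]],
  [[0.008,0,0],[0,0,0]],
])

```text
time_s: 27.95
tcp_pos: [0.6017, 0.0029, 0.0843]
eef_rot: [-112.3, 89.8, -116.1]
contact_force: [-1.5, 0.4, 4.7]
gripper_width: 0.0515
```

Contact at 4.7 N, at the expected height. Releasing and going to A3.

>>> send_rows([
  [[-0.004,0,0],[0,0,0]],
  [[-0.004,0,0],[0,0,0]],
  [[-0.004,0,0],[0,0,0]],
  [[-0.004,0,0],[0,0,0]],
  [[-0.1,0,0],[0,0,0]],
], jaw=0.46)

```text
time_s: 28.45
tcp_pos: [0.6004, 0.0027, 0.0975]
eef_rot: [-138.2, 89.6, -142.0]
contact_force: [-0.5, 0.4, 1.3]
gripper_width: 0.0641
```

>>> send_rows([
  [[-0.2,0,0],[0,0,0]],
  [[-0.4,0,0],[0,0,0]],
  [[-0.46,0,0],[0,0,0]],
  [[-0.46,0,0],[0,0,0]],
  [[-0.46,0,0],[0,0,0]],
])

```text
time_s: 28.95
tcp_pos: [0.6002, 0.0029, 0.1656]
eef_rot: [-143.5, 89.6, -147.4]
contact_force: [-0.2, -0.7, -0.8]
gripper_width: 0.064
```

>>> send_rows([
  [[0,-0.17,-0.1],[-0.02,0,0]],
  [[0,-0.33,-0.21],[-0.04,0,0]],
  [[0,-0.5,-0.31],[-0.06,0,0]],
  [[0,-0.67,-0.42],[-0.1,0,0]],
  [[0,-0.67,-0.42],[-0.1,0,0]],
])

```text
time_s: 29.45
tcp_pos: [0.5274, -0.0952, 0.1648]
eef_rot: [-158.4, 89.4, -157.8]
contact_force: [0.1, 0.4, -0.5]
gripper_width: 0.0639
```

>>> send_rows([
  [[0,-0.16,-0.12],[-0.02,0,0]],
  [[0,-0.32,-0.24],[-0.04,0,0]],
  [[0,-0.48,-0.35],[-0.06,0,0]],
  [[0,-0.64,-0.47],[-0.1,0,0]],
  [[0,-0.64,-0.47],[-0.1,0,0]],
])

```text
time_s: 29.95
tcp_pos: [0.4553, -0.1933, 0.1645]
eef_rot: [-169.2, 89.2, -164.2]
contact_force: [0.9, 0.3, 0.8]
gripper_width: 0.0641
```

Run:
```python
from h import *
plan([]);print(rel([.4620,-.1894,.0735],down(94.6)))
p=r.capture("side");w=cloud(p);z=w[...,2];X=w[...,0];Y=w[...,1]
m=(abs(X-.6)<.08)&(abs(Y)<.045)&(z>.03);print("stack top",np.percentile(z[m],[50,90,97]))
b=cv2.minAreaRect(w[m&(z>.074)][:,:2].astype(np.float32));print(b)
save(p,"s5",(200,130,400,280),4)
```

```text
now [ 0.4553 -0.1933  0.1645] jaw 94.98 tilt 0.77 F [0.9 0.3 0.8] w 0.0641 t 29.95
(array([0.606, 0.024, 0.055]), array([ 0.008, -0.017,  0.003]))
stack top [0.06100106 0.07960085 0.08100542]
((0.6059083342552185, 0.0016865860670804977), (0.0553714781999588, 0.09515799582004547), 87.7837905883789)
```

View pics/s5.png

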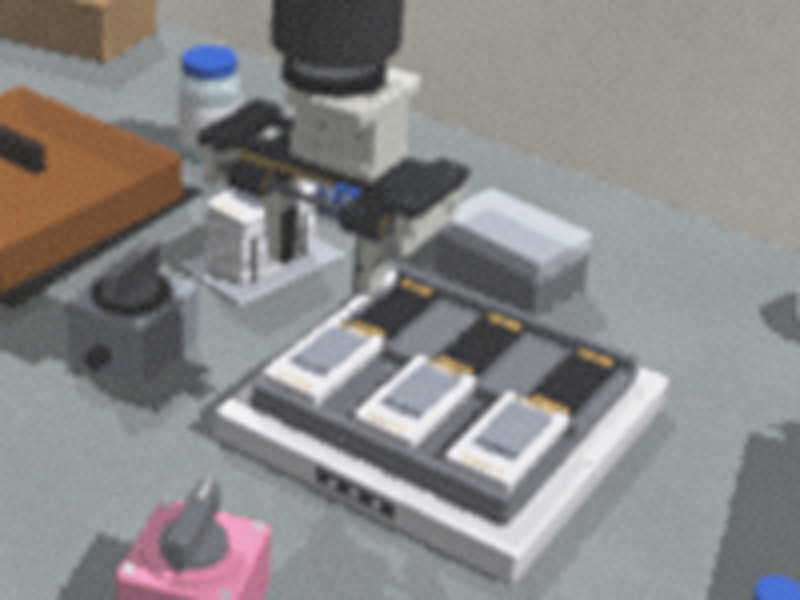

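Three cassettes remain in the near row and the pile looks tidy. Picking A3.

>>> send_rows([
  [[0.1,0.02,0.05],[0,-0.015,0]],
  [[0.25,0.02,0.05],[0,-0.015,0]],
  [[0.45,0.02,0.05],[0,-0.015,0]],
  [[0.6,0.02,0.055],[0,-0.015,0]],
  [[0.6,0.02,0.055],[0,-0.015,0]],
])

```text
time_s: 30.5
tcp_pos: [0.4615, -0.1885, 0.0713]
eef_rot: [-166.5, 89.6, -161.6]
contact_force: [-1.0, 0.2, 0.1]
gripper_width: 0.0643
```

>>> send_rows([
  [[0,0,0],[0,0,0]],
  [[0,0,0],[0,0,0]],
  [[0,0,0],[0,0,0]],
  [[0,0,0],[0,0,0]],
  [[0,0,0],[0,0,0]],
], jaw=-0.1)

```text
time_s: 31.0
tcp_pos: [0.4618, -0.1885, 0.0719]
eef_rot: [-163.1, 89.6, -158.2]
contact_force: [0.8, 0.2, -0.7]
gripper_width: 0.0517
```

>>> send_rows([
  [[-0.05,0,0],[0,0,0]],
  [[-0.2,0,0],[0,0,0]],
  [[-0.4,0,0],[0,0,0]],
  [[-0.65,0,0],[0,0,0]],
  [[-0.65,0,0],[0,0,0]],
])

```text
time_s: 31.5
tcp_pos: [0.4654, -0.1888, 0.1751]
eef_rot: [-52.0, 89.7, -47.0]
contact_force: [0.4, -0.2, -1.7]
gripper_width: 0.0518
```

>>> send_rows([
  [[0,0.15,0.13],[0.02,0,0]],
  [[0,0.3,0.26],[0.04,0,0]],
  [[0,0.45,0.39],[0.06,0,0]],
  [[0,0.6,0.51],[0.1,0,0]],
  [[0,0.6,0.51],[0.1,0,0]],
])

```text
time_s: 32.0
tcp_pos: [0.5357, -0.0904, 0.1754]
eef_rot: [-37.4, 89.7, -36.9]
contact_force: [-0.5, -0.2, -1.1]
gripper_width: 0.0517
```

>>> send_rows([
  [[0,0.16,0.11],[0.02,0,0]],
  [[0,0.32,0.23],[0.04,0,0]],
  [[0,0.48,0.35],[0.06,0,0]],
  [[0,0.64,0.46],[0.1,0,0]],
  [[0,0.64,0.46],[0.1,0,0]],
])

```text
time_s: 32.5
tcp_pos: [0.6054, 0.0083, 0.1754]
eef_rot: [-28.2, 89.6, -32.1]
contact_force: [-0.7, 0.0, -1.0]
gripper_width: 0.0517
```

Run:
```python
from h import *
plan([]);print(rel([.602,.0035,.104],down(86.1)))
```

```text
now [0.6054 0.0083 0.1754] jaw 86.11 tilt 0.38 F [-0.7  0.  -1. ] w 0.0517 t 32.5
(array([ 0.476, -0.032, -0.023]), array([0.   , 0.007, 0.004]))
```

>>> send_rows([
  [[0.15,-0.03,0],[0,0,0]],
  [[0.3,-0.03,-0.005],[0,0.005,0.005]],
  [[0.4,-0.03,-0.005],[0,0.005,0.005]],
  [[0.46,-0.03,-0.005],[0,0.005,0.005]],
  [[0.475,-0.03,-0.005],[0,0.005,0.005]],
])

```text
time_s: 33.0
tcp_pos: [0.604, 0.003, 0.1034]
eef_rot: [27.3, 90.0, 23.4]
contact_force: [0.1, 0.5, -0.4]
gripper_width: 0.0518
```

>>> send_rows([
  [[0.005,0,0],[0,0,0]],
  [[0.01,0,0],[0,0,0]],
  [[0.015,0,0],[0,0,0]],
  [[0.02,0,0],[0,0,0]],
  [[0.02,0,0],[0,0,0]],
])

```text
time_s: 33.5
tcp_pos: [0.6041, 0.003, 0.1006]
eef_rot: [25.4, 89.9, 21.4]
contact_force: [0.2, 0.5, -0.9]
gripper_width: 0.0519
```

>>> send_rows([
  [[0.002,0,0],[0,0,0]],
  [[0.004,0,0],[0,0,0]],
  [[0.006,0,0],[0,0,0]],
  [[0.008,0,0],[0,0,0]],
  [[0.009,0,0],[0,0,0]],
])

```text
time_s: 34.0
tcp_pos: [0.604, 0.003, 0.0992]
eef_rot: [28.7, 90.0, 24.8]
contact_force: [0.7, 0.4, -1.3]
gripper_width: 0.0515
```

>>> send_rows([
  [[0.002,0,0],[0,0,0]],
  [[0.003,0,0],[0,0,0]],
  [[0.005,0,0],[0,0,0]],
  [[0.006,0,0],[0,0,0]],
  [[0.006,0,0],[0,0,0]],
])

```text
time_s: 34.5
tcp_pos: [0.6041, 0.003, 0.0989]
eef_rot: [16.4, 89.9, 12.5]
contact_force: [-1.8, 0.6, 5.5]
gripper_width: 0.0516
```

>>> send_rows([
  [[-0.004,0,0],[0,0,0]],
  [[-0.004,0,0],[0,0,0]],
  [[-0.004,0,0],[0,0,0]],
  [[-0.004,0,0],[0,0,0]],
  [[-0.1,0,0],[0,0,0]],
], jaw=0.46)

```text
time_s: 35.0
tcp_pos: [0.6028, 0.0028, 0.1121]
eef_rot: [-166.2, 89.8, -170.1]
contact_force: [-0.1, -0.2, 0.1]
gripper_width: 0.0639
```

>>> send_rows([
  [[-0.2,0,0],[0,0,0]],
  [[-0.4,0,0],[0,0,0]],
  [[-0.42,0,0],[0,0,0]],
  [[-0.42,0,0],[0,0,0]],
  [[-0.42,0,0],[0,0,0]],
])

```text
time_s: 35.5
tcp_pos: [0.6023, 0.0027, 0.1742]
eef_rot: [-169.8, 89.8, -173.7]
contact_force: [0.3, -1.7, -0.2]
gripper_width: 0.0642
```

>>> send_rows([
  [[0,-0.2,-0.09],[-0.02,0,0]],
  [[0,-0.4,-0.18],[-0.04,0,0]],
  [[0,-0.6,-0.27],[-0.06,0,0]],
  [[0,-0.8,-0.36],[-0.1,0,0]],
  [[0,-0.93,-0.38],[-0.1,0,0]],
])

```text
time_s: 36.0
tcp_pos: [0.5336, -0.134, 0.1732]
eef_rot: [-177.5, 89.6, -177.0]
contact_force: [-0.5, -0.1, 0.4]
gripper_width: 0.0644
```

>>> send_rows([
  [[0,-0.2,-0.1],[-0.02,-0.01,0]],
  [[0,-0.4,-0.2],[-0.04,-0.01,0]],
  [[0,-0.6,-0.3],[-0.06,-0.01,0]],
  [[0,-0.8,-0.4],[-0.1,-0.01,0]],
  [[0,-0.9,-0.44],[-0.1,-0.01,0]],
])

```text
time_s: 36.5
tcp_pos: [0.4669, -0.2712, 0.1724]
eef_rot: [144.2, 89.9, 149.3]
contact_force: [0.8, -0.1, 0.5]
gripper_width: 0.0639
```

Run:
```python
from h import *
plan([]);print(rel([.4685,-.2735,.0745],down(94.6)))
```

```text
now [ 0.4669 -0.2712  0.1724] jaw 95.05 tilt 0.07 F [ 0.8 -0.1  0.5] w 0.0639 t 36.5
(array([ 0.653, -0.017,  0.01 ]), array([ 0.01 , -0.001, -0.001]))
```

>>> send_rows([
  [[0.15,-0.02,0.01],[0.01,0,0]],
  [[0.3,-0.02,0.01],[0.01,0,0]],
  [[0.5,-0.02,0.01],[0.01,0,0]],
  [[0.65,-0.02,0.015],[0.01,0,0]],
  [[0.65,-0.02,0.015],[0.01,0,0]],
])

```text
time_s: 37.0
tcp_pos: [0.4663, -0.2732, 0.0709]
eef_rot: [158.8, 89.5, 163.3]
contact_force: [-1.0, -0.7, -0.6]
gripper_width: 0.0642
```

>>> send_rows([
  [[0,0,0],[0,0,0]],
  [[0,0,0],[0,0,0]],
  [[0,0,0],[0,0,0]],
  [[0,0,0],[0,0,0]],
  [[0,0,0],[0,0,0]],
], jaw=-0.1)

```text
time_s: 37.5
tcp_pos: [0.4666, -0.2732, 0.0716]
eef_rot: [157.6, 89.5, 162.1]
contact_force: [0.4, -0.2, -0.6]
gripper_width: 0.0514
```

>>> send_rows([
  [[-0.05,0,0],[0,0,0]],
  [[-0.2,0,0],[0,0,0]],
  [[-0.4,0,0],[0,0,0]],
  [[-0.7,0,0],[0,0,0]],
  [[-0.7,0,0],[0,0,0]],
])

```text
time_s: 38.0
tcp_pos: [0.4707, -0.2748, 0.1834]
eef_rot: [-32.6, 89.8, -27.9]
contact_force: [0.1, -0.3, -0.2]
gripper_width: 0.0517
```

>>> send_rows([
  [[0,0.18,0.1],[0.02,0,0]],
  [[0,0.36,0.2],[0.04,0,0]],
  [[0,0.54,0.31],[0.06,0,0]],
  [[0,0.72,0.41],[0.1,0,0]],
  [[0,0.86,0.51],[0.1,0,0]],
])

```text
time_s: 38.5
tcp_pos: [0.5369, -0.1386, 0.184]
eef_rot: [-18.2, 89.8, -18.1]
contact_force: [1.2, -0.2, -0.3]
gripper_width: 0.0515
```

>>> send_rows([
  [[0,0.18,0.09],[0.02,0,0]],
  [[0,0.36,0.18],[0.04,0,0]],
  [[0,0.54,0.27],[0.06,0,0]],
  [[0,0.72,0.36],[0.1,0,0]],
  [[0,0.9,0.44],[0.1,0,0]],
])

```text
time_s: 39.0
tcp_pos: [0.6032, -0.0023, 0.1846]
eef_rot: [-8.3, 89.8, -12.8]
contact_force: [0.3, 0.5, -0.8]
gripper_width: 0.0517
```

Run:
```python
from h import *
plan([]);print(rel([.604,.0035,.116],down(86.1)))
```

```text
now [ 0.6032 -0.0023  0.1846] jaw 85.53 tilt 0.23 F [ 0.3  0.5 -0.8] w 0.0517 t 39.0
(array([0.457, 0.039, 0.001]), array([-0.013,  0.005,  0.001]))
```

>>> send_rows([
  [[0.1,0.04,0],[0,0,0]],
  [[0.25,0.04,0],[-0.01,0,0]],
  [[0.38,0.04,0],[-0.01,0.005,0]],
  [[0.44,0.04,0],[-0.01,0.005,0]],
  [[0.455,0.04,0],[-0.01,0.005,0]],
])

```text
time_s: 39.5
tcp_pos: [0.6034, 0.0035, 0.1156]
eef_rot: [-139.1, 89.9, -143.1]
contact_force: [-0.4, -0.6, -1.5]
gripper_width: 0.0516
```

>>> send_rows([
  [[0.005,0,0],[0,0,0]],
  [[0.01,0,0],[0,0,0]],
  [[0.015,0,0],[0,0,0]],
  [[0.02,0,0],[0,0,0]],
  [[0.02,0,0],[0,0,0]],
])

```text
time_s: 40.0
tcp_pos: [0.6035, 0.0035, 0.1128]
eef_rot: [-132.0, 89.9, -136.0]
contact_force: [-0.4, -0.7, -1.1]
gripper_width: 0.0517
```

>>> send_rows([
  [[0.002,0,0],[0,0,0]],
  [[0.004,0,0],[0,0,0]],
  [[0.006,0,0],[0,0,0]],
  [[0.009,0,0],[0,0,0]],
  [[0.012,0,0],[0,0,0]],
])

```text
time_s: 40.5
tcp_pos: [0.6035, 0.0035, 0.111]
eef_rot: [-132.5, 89.9, -136.5]
contact_force: [0.2, -0.1, -1.0]
gripper_width: 0.0515
```

>>> send_rows([
  [[0.002,0,0],[0,0,0]],
  [[0.003,0,0],[0,0,0]],
  [[0.005,0,0],[0,0,0]],
  [[0.006,0,0],[0,0,0]],
  [[0.006,0,0],[0,0,0]],
])

```text
time_s: 41.0
tcp_pos: [0.6036, 0.0035, 0.1104]
eef_rot: [-124.4, 89.9, -128.4]
contact_force: [-0.5, 0.5, 4.2]
gripper_width: 0.0519
```

Rested at 4.2 N. Releasing and going to the last cassette, A1.

>>> send_rows([
  [[-0.004,0,0],[0,0,0]],
  [[-0.004,0,0],[0,0,0]],
  [[-0.004,0,0],[0,0,0]],
  [[-0.004,0,0],[0,0,0]],
  [[-0.1,0,0],[0,0,0]],
], jaw=0.46)

```text
time_s: 41.5
tcp_pos: [0.6023, 0.0032, 0.1236]
eef_rot: [-155.1, 89.7, -159.1]
contact_force: [-0.3, -0.2, -0.4]
gripper_width: 0.0638
```

>>> send_rows([
  [[-0.2,0,0],[0,0,0]],
  [[-0.4,0,0],[0,0,0]],
  [[-0.42,0,0],[0,0,0]],
  [[-0.42,0,0],[0,0,0]],
  [[-0.42,0,0],[0,0,0]],
])

```text
time_s: 42.0
tcp_pos: [0.602, 0.0033, 0.1858]
eef_rot: [-159.7, 89.7, -163.8]
contact_force: [-0.1, -0.0, -0.2]
gripper_width: 0.0641
```

>>> send_rows([
  [[0,-0.2,-0.06],[-0.02,0,0]],
  [[0,-0.4,-0.11],[-0.03,0,0]],
  [[0,-0.6,-0.17],[-0.05,0,0]],
  [[0,-0.8,-0.22],[-0.06,0,0]],
  [[0,-0.81,-0.22],[-0.06,0,0]],
])

```text
time_s: 42.5
tcp_pos: [0.5585, -0.118, 0.1849]
eef_rot: [-166.3, 89.5, -167.8]
contact_force: [-0.1, -0.6, 0.6]
gripper_width: 0.0643
```

>>> send_rows([
  [[0,-0.2,-0.07],[-0.02,0,0]],
  [[0,-0.4,-0.13],[-0.03,0,0]],
  [[0,-0.6,-0.2],[-0.05,0,0]],
  [[0,-0.8,-0.26],[-0.06,0,0]],
  [[0,-0.8,-0.26],[-0.06,0,0]],
])

```text
time_s: 43.0
tcp_pos: [0.5148, -0.239, 0.1842]
eef_rot: [-172.6, 89.4, -171.5]
contact_force: [0.4, 0.1, 0.2]
gripper_width: 0.0637
```

>>> send_rows([
  [[0,-0.2,-0.08],[-0.02,0,0]],
  [[0,-0.4,-0.15],[-0.03,0,0]],
  [[0,-0.6,-0.23],[-0.05,0,0]],
  [[0,-0.77,-0.3],[-0.06,0,0]],
  [[0,-0.77,-0.3],[-0.06,0,0]],
])

```text
time_s: 43.5
tcp_pos: [0.4709, -0.3569, 0.1836]
eef_rot: [-178.6, 89.3, -175.0]
contact_force: [-0.9, 0.7, -0.9]
gripper_width: 0.0637
```

Run:
```python
from h import *
plan([]);print(rel([.4755,-.3555,.0745],down(94.6)))
```

```text
now [ 0.4709 -0.3569  0.1836] jaw 93.64 tilt 0.73 F [-0.9  0.7 -0.9] w 0.0637 t 43.5
(array([0.727, 0.008, 0.04 ]), array([-0.021, -0.016,  0.   ]))
```

>>> send_rows([
  [[0.15,0.01,0.04],[-0.02,-0.015,0]],
  [[0.35,0.01,0.04],[-0.02,-0.015,0]],
  [[0.55,0.01,0.04],[-0.02,-0.015,0]],
  [[0.725,0.01,0.04],[-0.02,-0.015,0]],
  [[0.725,0.01,0.04],[-0.02,-0.015,0]],
])

```text
time_s: 44.0
tcp_pos: [0.4732, -0.3532, 0.0705]
eef_rot: [155.3, 89.5, 159.9]
contact_force: [-0.1, 0.1, -0.1]
gripper_width: 0.0642
```

>>> send_rows([
  [[0,0,0],[0,0,0]],
  [[0,0,0],[0,0,0]],
  [[0,0,0],[0,0,0]],
  [[0,0,0],[0,0,0]],
  [[0,0,0],[0,0,0]],
], jaw=-0.1)

```text
time_s: 44.5
tcp_pos: [0.4736, -0.3533, 0.0713]
eef_rot: [154.9, 89.6, 159.5]
contact_force: [-0.1, 1.3, 3.1]
gripper_width: 0.0515
```

>>> send_rows([
  [[-0.05,0,0],[0,0,0]],
  [[-0.2,0,0],[0,0,0]],
  [[-0.45,0,0],[0,0,0]],
  [[-0.75,0,0],[0,0,0]],
  [[-0.8,0,0],[0,0,0]],
])

```text
time_s: 45.0
tcp_pos: [0.4769, -0.3551, 0.1981]
eef_rot: [-55.8, 89.8, -51.2]
contact_force: [0.5, -0.1, -0.3]
gripper_width: 0.0517
```

>>> send_rows([
  [[0,0.19,0.09],[0.02,0,0]],
  [[0,0.38,0.18],[0.03,0,0]],
  [[0,0.57,0.26],[0.05,0,0]],
  [[0,0.77,0.34],[0.06,0,0]],
  [[0,0.77,0.34],[0.06,0,0]],
])

```text
time_s: 45.5
tcp_pos: [0.5195, -0.2333, 0.1986]
eef_rot: [-32.6, 89.8, -30.6]
contact_force: [0.0, -0.1, -1.1]
gripper_width: 0.0514
```

>>> send_rows([
  [[0,0.19,0.08],[0.02,0,0]],
  [[0,0.38,0.16],[0.03,0,0]],
  [[0,0.57,0.23],[0.05,0,0]],
  [[0,0.78,0.3],[0.06,0,0]],
  [[0,0.78,0.3],[0.06,0,0]],
])

```text
time_s: 46.0
tcp_pos: [0.5614, -0.1124, 0.199]
eef_rot: [-19.4, 89.7, -20.0]
contact_force: [0.9, 0.4, -1.0]
gripper_width: 0.0519
```

>>> send_rows([
  [[0,0.19,0.06],[0.02,0,0]],
  [[0,0.38,0.13],[0.03,0,0]],
  [[0,0.57,0.19],[0.05,0,0]],
  [[0,0.79,0.26],[0.06,0,0]],
  [[0,0.79,0.26],[0.06,0,0]],
])

```text
time_s: 46.5
tcp_pos: [0.6027, 0.0081, 0.1991]
eef_rot: [-10.1, 89.7, -13.2]
contact_force: [-0.2, -0.2, -0.8]
gripper_width: 0.0517
```

Run:
```python
from h import *
plan([]);print(rel([.6035,.0035,.1275],down(86.1)))
```

```text
now [0.6027 0.0081 0.1991] jaw 86.85 tilt 0.29 F [-0.2 -0.2 -0.8] w 0.0517 t 46.5
(array([ 0.478, -0.03 ,  0.004]), array([0.017, 0.006, 0.001]))
```

>>> send_rows([
  [[0.1,-0.03,0],[0,0,0]],
  [[0.25,-0.03,0],[0.01,0,0]],
  [[0.38,-0.03,0],[0.02,0.005,0]],
  [[0.45,-0.03,0.005],[0.02,0.005,0]],
  [[0.475,-0.03,0.005],[0.02,0.005,0]],
])

```text
time_s: 47.0
tcp_pos: [0.6031, 0.0026, 0.127]
eef_rot: [-101.5, 89.9, -105.5]
contact_force: [0.4, -0.1, -1.0]
gripper_width: 0.0514
```

>>> send_rows([
  [[0.005,0,0],[0,0,0]],
  [[0.01,0,0],[0,0,0]],
  [[0.015,0,0],[0,0,0]],
  [[0.02,0,0],[0,0,0]],
  [[0.02,0,0],[0,0,0]],
])

```text
time_s: 47.5
tcp_pos: [0.6032, 0.0027, 0.1243]
eef_rot: [-82.8, 89.9, -86.8]
contact_force: [0.6, 0.5, -0.4]
gripper_width: 0.0516
```

>>> send_rows([
  [[0.002,0,0],[0,0,0]],
  [[0.004,0,0],[0,0,0]],
  [[0.006,0,0],[0,0,0]],
  [[0.009,0,0],[0,0,0]],
  [[0.012,0,0],[0,0,0]],
])

```text
time_s: 48.0
tcp_pos: [0.6033, 0.0027, 0.1225]
eef_rot: [-80.1, 89.9, -84.2]
contact_force: [0.2, 1.0, 1.2]
gripper_width: 0.0516
```

>>> send_rows([
  [[0.002,0,0],[0,0,0]],
  [[0.003,0,0],[0,0,0]],
  [[0.005,0,0],[0,0,0]],
  [[0.006,0,0],[0,0,0]],
  [[0.006,0,0],[0,0,0]],
])

```text
time_s: 48.5
tcp_pos: [0.6033, 0.0027, 0.1224]
eef_rot: [-60.4, 89.9, -64.5]
contact_force: [-3.0, 0.6, 7.4]
gripper_width: 0.0517
```

>>> send_rows([
  [[-0.004,0,0],[0,0,0]],
  [[-0.004,0,0],[0,0,0]],
  [[-0.004,0,0],[0,0,0]],
  [[-0.004,0,0],[0,0,0]],
  [[-0.1,0,0],[0,0,0]],
], jaw=0.46)

```text
time_s: 49.0
tcp_pos: [0.602, 0.0025, 0.1355]
eef_rot: [-143.5, 89.8, -147.5]
contact_force: [0.7, 0.1, -0.3]
gripper_width: 0.064
```

>>> send_rows([
  [[-0.2,0,0],[0,0,0]],
  [[-0.4,0,0],[0,0,0]],
  [[-0.5,0,0],[0,0,0]],
  [[-0.5,0,0],[0,0,0]],
  [[-0.5,0,0],[0,0,0]],
])

```text
time_s: 49.5
tcp_pos: [0.6021, 0.0027, 0.2103]
eef_rot: [-148.2, 89.8, -152.3]
contact_force: [0.4, 0.5, 0.5]
gripper_width: 0.0642
```

```bash
cat > /tmp/k.py <<'E'
from h import *
q=r.capture("wrist");W=cloud(q);z=W[...,2];X=W[...,0];Y=W[...,1]
m=(abs(X-.606)<.08)&(abs(Y-.004)<.06)&(z>.107)&(z<.12)
b=cv2.minAreaRect(W[m][:,:2].astype(np.float32));print("stack",m.sum(),np.round(b[0],4),np.round(b[1],3),round(b[2],1),np.median(z[m]))
p=r.capture("top");save(p,"t6",(140,100,400,260),3)
w=cloud(p);z=w[...,2];X=w[...,0];Y=w[...,1]
reg=(abs(X-.525)<.2)&(abs(Y-.27)<.17)
for n,lo,hi in(("rib",.07,.1),("cover",.042,.06)):
    m=reg&(z>lo)&(z<hi); b=cv2.minAreaRect(w[m][:,:2].astype(np.float32));print(n,m.sum(),np.round(b[0],4),np.round(b[1],3),round(b[2],1),np.median(z[m]))
plan([])
E
python3 /tmp/k.py
```

```text
stack 6550 [0.6089 0.0033] [0.052 0.095] 86.0 0.11357314786768376
rib 0 [0. 0.] [0. 0.] 0.0 nan
cover 922 [0.4763 0.2923] [0.222 0.355] 14.3 0.05026791740255743
now [0.6016 0.0025 0.2093] jaw 85.91 tilt 0.31 F [ 0.1 -0.3  0.6] w 0.0638 t 49.6
  return _methods._mean(a, axis=axis, dtype=dtype,
  ret = ret.dtype.type(ret / rcount)
```

View pics/t6.png

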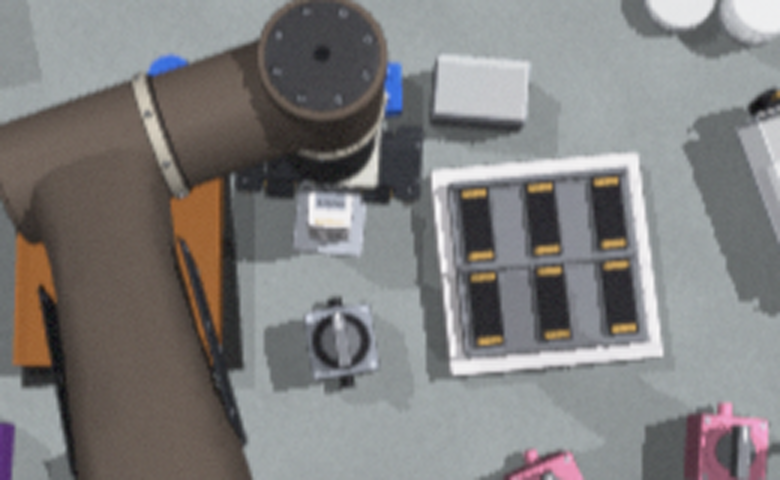

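The dock is empty, the pile square and the isolator OFF. The arm hides the cover, which seems to stick out on the mat's left edge at (15,290), so it may have been knocked. Measuring it from the side camera.

```bash
cat > /tmp/l.py <<'E'
from h import *
p=r.capture("side");save(p,"s7",(90,120,290,270),4)
w=cloud(p);z=w[...,2];X=w[...,0];Y=w[...,1]
mk=[q["mask"] for q in r.trace(p,"cover")[:1]][0]
reg=(abs(X-.525)<.25)&(abs(Y-.27)<.2)
for n,lo,hi in(("rib",.074,.1),("cover",.042,.06)):
    m=reg&(z>lo)&(z<hi)&((p["color"].max(-1)<70) if n=="rib" else mk)
    m=cv2.morphologyEx(m.astype(np.uint8),cv2.MORPH_OPEN,np.ones((3,3)))>0
    b=cv2.minAreaRect(w[m][:,:2].astype(np.float32));print(n,m.sum(),np.round(b[0],4),np.round(b[1],3),round(b[2],1),np.median(z[m]))
plan([(.525,.28,.22,180)])
E
python3 /tmp/l.py
```

```text
rib 16 [0.5173 0.2763] [0.03  0.007] 89.6 0.08033523007501181
cover 1827 [0.5238 0.2727] [0.265 0.253] 89.6 0.052977068566559815
now [0.6017 0.0025 0.2093] jaw 85.92 tilt 0.32 F [ 0.5  0.5 -0.3] w 0.0641 t 49.7
[-0.024, 0.603, -0.214] turn -0.697
[-0.024, 0.626, 0.131] turn -0.697
[-0.024, 0.467, 0.438] turn -0.697
  -> 0.525 0.28 0.22 180.0
```

View pics/s7.png

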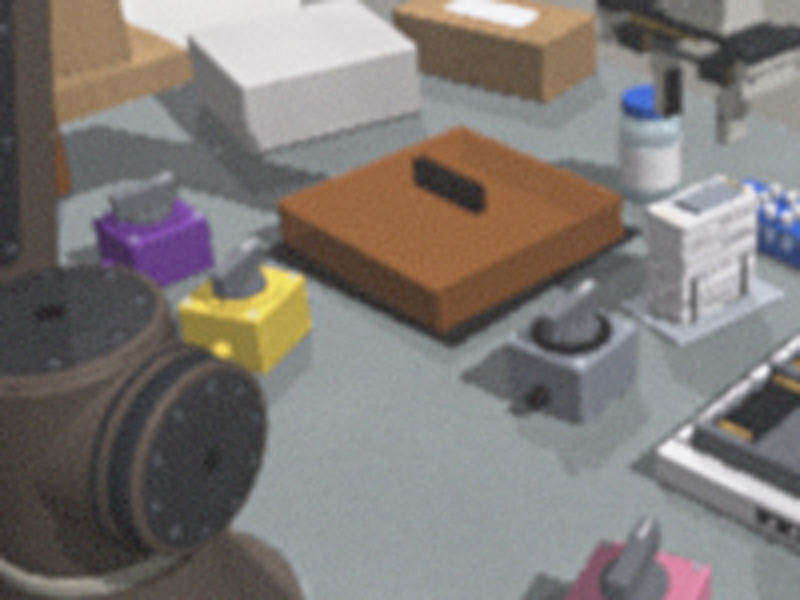

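The side view shows the cover still where I put it (≈0.524,0.273, 0°) and the pile square and tidy. Going to fetch the cover.

>>> send_rows([
  [[-0.02,0.05,0],[-0.1,0,0]],
  [[-0.02,0.2,-0.05],[-0.25,0,0]],
  [[-0.02,0.35,-0.1],[-0.4,0,0]],
  [[-0.02,0.5,-0.16],[-0.55,0,0]],
  [[-0.02,0.6,-0.21],[-0.7,0,0]],
], jaw=0.0)

```text
time_s: 50.2
tcp_pos: [0.5762, 0.0956, 0.2114]
eef_rot: [177.9, 89.6, -154.4]
contact_force: [0.9, -0.2, 0.1]
gripper_width: 0.0441
```

>>> send_rows([
  [[-0.02,0.13,0.02],[-0.14,0,0]],
  [[-0.02,0.26,0.05],[-0.28,0,0]],
  [[-0.02,0.39,0.08],[-0.42,0,0]],
  [[-0.02,0.52,0.1],[-0.56,0,0]],
  [[-0.02,0.63,0.13],[-0.7,0,0]],
])

```text
time_s: 50.7
tcp_pos: [0.5489, 0.1891, 0.2135]
eef_rot: [147.3, 89.5, -153.2]
contact_force: [1.0, -0.4, 0.3]
gripper_width: 0.0438
```

>>> send_rows([
  [[-0.02,0.1,0.09],[-0.14,0,0]],
  [[-0.02,0.2,0.18],[-0.28,0,0]],
  [[-0.02,0.3,0.27],[-0.42,0,0]],
  [[-0.02,0.4,0.36],[-0.56,0,0]],
  [[-0.02,0.44,0.4],[-0.7,0,0]],
])

```text
time_s: 51.2
tcp_pos: [0.5218, 0.2755, 0.2156]
eef_rot: [117.1, 89.5, -151.6]
contact_force: [0.4, -0.6, 0.3]
gripper_width: 0.0435
```

```bash
cat > /tmp/m.py <<'E'
from h import *
q=r.capture("wrist");save(q,"w8",k=1.3);W=cloud(q);z=W[...,2];X=W[...,0];Y=W[...,1]
m=(abs(X-.525)<.12)&(abs(Y-.275)<.12)&(z>.077)&(z<.095)
b=cv2.minAreaRect(W[m][:,:2].astype(np.float32));print("rib",m.sum(),np.round(b[0],4),np.round(b[1],3),round(b[2],1),np.median(z[m]))
plan([]);print(rel([.524,.274,.0735],down(179.7)))
E
python3 /tmp/m.py
```

```text
rib 1680 [0.5252 0.2733] [0.1   0.016] 89.8 0.08298741415747948
now [0.5219 0.2761 0.2156] jaw -178.3 tilt 0.52 F [0.8 0.2 0.3] w 0.044 t 51.25
(array([ 0.947, -0.022, -0.01 ]), array([ 0.045, -0.005, -0.01 ]))
```

>>> send_rows([
  [[0.2,-0.02,-0.01],[0.04,-0.005,-0.01]],
  [[0.45,-0.02,-0.01],[0.04,-0.005,-0.01]],
  [[0.7,-0.02,-0.01],[0.04,-0.005,-0.01]],
  [[0.9,-0.02,-0.01],[0.04,-0.005,-0.01]],
  [[0.935,-0.02,-0.01],[0.04,-0.005,-0.01]],
])

```text
time_s: 51.75
tcp_pos: [0.5217, 0.2718, 0.0711]
eef_rot: [131.7, 89.6, -138.5]
contact_force: [-0.9, -0.9, 0.7]
gripper_width: 0.0438
```

>>> send_rows([
  [[0,0,0],[0,0,0]],
  [[0,0,0],[0,0,0]],
  [[0,0,0],[0,0,0]],
  [[0,0,0],[0,0,0]],
  [[0,0,0],[0,0,0]],
], jaw=-0.9, force=40)

```text
time_s: 52.25
tcp_pos: [0.5226, 0.2725, 0.0727]
eef_rot: [133.7, 89.7, -136.5]
contact_force: [-1.0, 0.3, 5.4]
gripper_width: 0.0154
```

>>> send_rows([
  [[-0.05,0,0],[0,0,0]],
  [[-0.2,0,0],[0,0,0]],
  [[-0.45,0,0],[0,0,0]],
  [[-0.7,0,0],[0,0,0]],
  [[-0.95,0,0],[0,0,0]],
])

```text
time_s: 52.75
tcp_pos: [0.5223, 0.2725, 0.2167]
eef_rot: [129.9, 89.7, -140.3]
contact_force: [1.4, 1.1, -3.1]
gripper_width: 0.0161
```

>>> send_rows([
  [[-0.1,0,0],[0,0,0]],
  [[-0.2,0,0],[0,0,0]],
  [[-0.3,0,0],[0,0,0]],
  [[-0.35,0,0],[0,0,0]],
  [[-0.35,0,0],[0,0,0]],
])

```text
time_s: 53.25
tcp_pos: [0.5226, 0.2728, 0.2702]
eef_rot: [125.5, 89.7, -144.8]
contact_force: [0.7, -0.4, -4.2]
gripper_width: 0.0158
```

Run:
```python
from h import *
plan([(.522,-.269,.265,-175.4)]);print(r.get_state()["joints"].round(1))
```

```text
now [0.5226 0.2728 0.2702] jaw 179.74 tilt 0.25 F [ 0.7 -0.4 -4.2] w 0.0158 t 53.25
[0.009, -0.003, -0.903] turn -0.027
[0.009, 0.016, -0.903] turn -0.027
[0.009, 0.035, -0.902] turn -0.027
[0.009, 0.054, -0.901] turn -0.027
  -> 0.522 -0.269 0.265 184.6
[ 46.5  11.8  -8.1  -0.1 -70.3 -46.8]
```

The cover is held (-4.2 N). Carrying it back to the dock.

>>> send_rows([
  [[0,0,-0.12],[0,0,0]],
  [[0,0,-0.3],[-0.01,0,0]],
  [[0,0,-0.5],[-0.02,0,0]],
  [[0.01,0,-0.7],[-0.03,0,0]],
  [[0.01,0,-0.9],[-0.03,0,0]],
])

```text
time_s: 53.75
tcp_pos: [0.5209, 0.1359, 0.2678]
eef_rot: [120.1, 89.6, -148.8]
contact_force: [0.8, 0.8, -3.8]
gripper_width: 0.0157
```

>>> send_rows([
  [[0,0,-0.18],[0,0,0]],
  [[0,0,-0.36],[-0.01,0,0]],
  [[0,0.01,-0.54],[-0.02,0,0]],
  [[0.01,0.02,-0.72],[-0.03,0,0]],
  [[0.01,0.02,-0.9],[-0.03,0,0]],
])

```text
time_s: 54.25
tcp_pos: [0.5192, -0.0009, 0.2656]
eef_rot: [112.9, 89.5, -154.6]
contact_force: [-0.2, 0.1, -3.5]
gripper_width: 0.0157
```

>>> send_rows([
  [[0,0.01,-0.18],[0,0,0]],
  [[0,0.01,-0.36],[-0.01,0,0]],
  [[0,0.02,-0.54],[-0.02,0,0]],
  [[0.01,0.03,-0.72],[-0.03,0,0]],
  [[0.01,0.04,-0.9],[-0.03,0,0]],
])

```text
time_s: 54.75
tcp_pos: [0.5177, -0.1375, 0.2634]
eef_rot: [105.2, 89.4, -161.0]
contact_force: [0.9, -0.5, -4.3]
gripper_width: 0.0157
```

>>> send_rows([
  [[0,0.01,-0.18],[0,0,0]],
  [[0,0.02,-0.36],[-0.01,0,0]],
  [[0,0.03,-0.54],[-0.02,0,0]],
  [[0.01,0.05,-0.72],[-0.03,0,0]],
  [[0.01,0.05,-0.88],[-0.03,0,0]],
])

```text
time_s: 55.25
tcp_pos: [0.5174, -0.271, 0.261]
eef_rot: [96.8, 89.3, -168.1]
contact_force: [0.1, 0.7, -3.5]
gripper_width: 0.016
```

Run:
```python
from h import *
plan([]);print(rel([.523,-.2695,.125],down(184.6)))
```

```text
now [ 0.5174 -0.271   0.261 ] jaw -174.88 tilt 0.72 F [ 0.1  0.7 -3.5] w 0.016 t 55.25
(array([ 0.906, -0.05 ,  0.008]), array([ 0.012, -0.002, -0.016]))
```

>>> send_rows([
  [[0.15,-0.04,0],[0.01,0,-0.015]],
  [[0.35,-0.04,0],[0.01,0,-0.015]],
  [[0.6,-0.04,0],[0.01,0,-0.015]],
  [[0.8,-0.04,0],[0.01,0,-0.015]],
  [[0.85,-0.04,0],[0.01,0,-0.015]],
])

```text
time_s: 55.75
tcp_pos: [0.5182, -0.2703, 0.1289]
eef_rot: [80.6, 89.5, 175.2]
contact_force: [-0.0, 0.7, -3.6]
gripper_width: 0.0159
```

Run:
```python
from h import *
plan([]);print(rel([.523,-.2695,.099],down(184.6)))
```

```text
now [ 0.5182 -0.2703  0.1289] jaw -175.4 tilt 0.48 F [-0.   0.7 -3.6] w 0.0159 t 55.75
(array([ 0.199, -0.034,  0.003]), array([ 0.   ,  0.002, -0.01 ]))
```

>>> send_rows([
  [[0,-0.04,0],[0,0,-0.01]],
  [[0.03,-0.04,0],[0,0,-0.01]],
  [[0.07,-0.04,0],[0,0,-0.01]],
  [[0.11,-0.04,0],[0,0,-0.01]],
  [[0.15,-0.04,0],[0,0,-0.01]],
])

```text
time_s: 56.25
tcp_pos: [0.5243, -0.2699, 0.1066]
eef_rot: [-37.3, 89.9, 57.3]
contact_force: [-0.3, -0.2, -3.1]
gripper_width: 0.0159
```

Run:
```python
from h import *
plan([]);print(rel([.523,-.2695,.099],down(184.6)))
```

```text
now [ 0.5243 -0.2699  0.1066] jaw -175.39 tilt 0.08 F [-0.3 -0.2 -3.1] w 0.0159 t 56.25
(array([0.051, 0.009, 0.003]), array([0.   , 0.001, 0.001]))
```

>>> send_rows([
  [[0.01,0.005,0],[0,0,0]],
  [[0.02,0.005,0],[0,0,0]],
  [[0.03,0.005,0],[0,0,0]],
  [[0.04,0.005,0],[0,0,0]],
  [[0.045,0.005,0],[0,0,0]],
])

```text
time_s: 56.75
tcp_pos: [0.5237, -0.2699, 0.0999]
eef_rot: [-48.9, 89.9, 45.7]
contact_force: [0.3, 1.3, -1.4]
gripper_width: 0.0158
```

>>> send_rows([
  [[0.002,0,0],[0,0,0]],
  [[0.003,0,0],[0,0,0]],
  [[0.005,0,0],[0,0,0]],
  [[0.005,0,0],[0,0,0]],
  [[0.005,0,0],[0,0,0]],
])

```text
time_s: 57.25
tcp_pos: [0.5239, -0.2699, 0.0997]
eef_rot: [-65.6, 89.9, 29.1]
contact_force: [-1.5, 3.6, 5.0]
gripper_width: 0.0155
```

Seated: 5 N at TCP z 0.0997, the same height as at first. Releasing and backing off.

>>> send_rows([
  [[-0.004,0,0],[0,0,0]],
  [[-0.004,0,0],[0,0,0]],
  [[-0.004,0,0],[0,0,0]],
  [[-0.2,0,0],[0,0,0]],
  [[-0.4,0,0],[0,0,0]],
], jaw=0.0)

```text
time_s: 57.75
tcp_pos: [0.5231, -0.2699, 0.1593]
eef_rot: [40.4, 89.9, 135.0]
contact_force: [0.0, -0.3, -0.1]
gripper_width: 0.0429
```

>>> send_rows([
  [[-0.2,0,0],[0,0,0]],
  [[-0.4,0,0],[0,0,0]],
  [[-0.6,0,0],[0,0,0]],
  [[-0.6,0,0.2],[0,0,0]],
  [[-0.6,0,0.4],[0,0,0]],
])

```text
time_s: 58.25
tcp_pos: [0.5187, -0.2102, 0.2503]
eef_rot: [-44.2, 89.9, 50.3]
contact_force: [0.5, 0.6, -0.7]
gripper_width: 0.0442
```

>>> send_rows([
  [[0,0,0.2],[0,0,0]],
  [[0,0,0.5],[0,0,0]],
  [[0,0,0.8],[0,0,0]],
  [[0,0,1],[0,0,0]],
  [[0,0,1],[0,0,0]],
])

```text
time_s: 58.75
tcp_pos: [0.5068, -0.0578, 0.2507]
eef_rot: [-52.5, 89.8, 42.2]
contact_force: [-0.7, 0.0, -0.2]
gripper_width: 0.0437
```

>>> send_rows([
  [[0,0,0.2],[0,0,0]],
  [[0,0,0.5],[0,0,0]],
  [[0,0,0.8],[0,0,0]],
  [[0,0,1],[0,0,0]],
  [[0,0,1],[0,0,0]],
])

```text
time_s: 59.25
tcp_pos: [0.4947, 0.0942, 0.251]
eef_rot: [-51.6, 89.8, 43.3]
contact_force: [0.0, -1.0, -0.1]
gripper_width: 0.0436
```

>>> send_rows([
  [[0,0,0.2],[0,0,0]],
  [[0,0,0.5],[0,0,0]],
  [[0,0,0.8],[0,0,0]],
  [[0,0,1],[0,0,0]],
  [[0,0,1],[0,0,0]],
])

```text
time_s: 59.75
tcp_pos: [0.4822, 0.2459, 0.2508]
eef_rot: [-52.7, 89.8, 42.3]
contact_force: [0.4, -0.8, -1.1]
gripper_width: 0.0436
```

```bash
cat > /tmp/n.py <<'E'
from h import *
plan([])
p=r.capture("top");save(p,"t9",(160,90,400,290),3)
w=cloud(p);z=w[...,2];X=w[...,0];Y=w[...,1]
def box(m,n):
    b=cv2.minAreaRect(w[m][:,:2].astype(np.float32));print(n,m.sum(),np.round(b[0],4),np.round(b[1],3),round(b[2],1),np.median(z[m]).round(4))
def near(x,y,d,e): return (abs(X-x)<d)&(abs(Y-y)<e)
box(near(.524,-.27,.16,.16)&(z>.095)&(z<.13),"rib")
box(near(.524,-.27,.16,.16)&(z>.07)&(z<.085),"cover")
box(near(.524,-.27,.16,.16)&(z>.026),"dock")
box(near(.604,.003,.07,.05)&(z>.105)&(z<.125),"stack")
box(near(.423,-.008,.05,.05)&(z>.08)&(z<.11),"bar")
p0=dict(np.load("/tmp/top.npz"));d=(abs(p["color"].astype(int)-p0["color"]).max(-1)>40)
for n,(u,v) in dict(bottle=(197,128),rack=(250,130),tip=(299,130)).items(): print(n,d[v-18:v+18,u-22:u+22].mean().round(3))
E
python3 /tmp/n.py
```

```text
now [0.4822 0.2459 0.2508] jaw -175.0 tilt 0.18 F [ 0.4 -0.8 -1.1] w 0.0436 t 59.75
rib 132 [ 0.5208 -0.2688] [0.017 0.098] 4.5 0.1088
cover 4419 [ 0.5207 -0.2696] [0.248 0.256] 4.5 0.0772
dock 4935 [ 0.5205 -0.2674] [0.263 0.267] 4.7 0.0771
stack 371 [0.6037 0.0026] [0.051 0.096] 89.3 0.1125
bar 76 [ 0.4219 -0.0073] [0.065 0.015] 8.2 0.0939
bottle 0.0
rack 0.0
tip 0.0
```

View pics/t9.png

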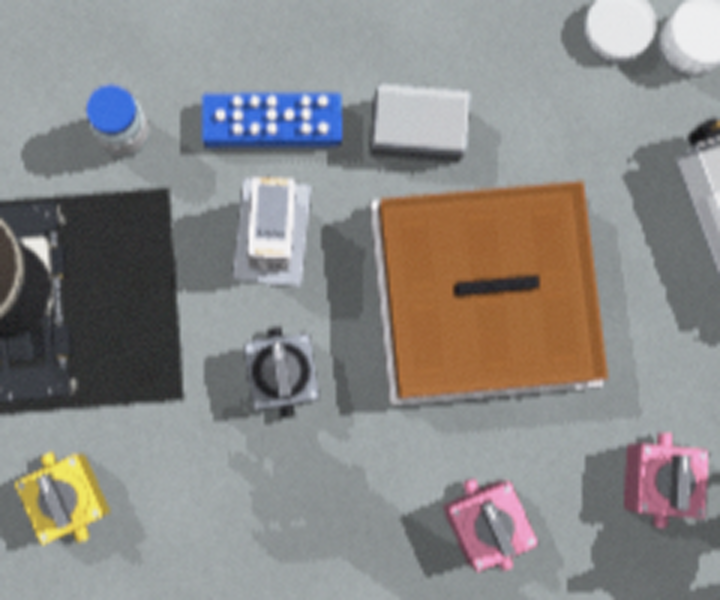

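The final view shows the cover seated on the dock at the same height as at first (77.2 mm), and the stack square at 112.5 mm. The isolator is at OFF (bar 8.2°, box 8.5°) and the bystanders have not changed.

```bash
python3 -c "
from plant import r
print(r.close_job())"
```

```text
the job is handed in; nothing more can be done
None
```

The job is done and handed in at about 60 s. I turned the grey isolator off first and set the cover on the mat. All five cassettes then went onto the pile one by one, and the cover went back on the empty dock. Each cassette was lowered until I felt 4–7 N of contact before I let go, and the contact heights matched a pile of four.

**Last checks (top camera):**
- **Cover:** seated at its starting height, top at 77 mm and yaw 4.5°, centred on the dock.
- **Stack:** top at 112.5 mm, within about 2 mm of the original pile's centre. Its fitted angle came out at 89.3°, against 86° for the pile at first; the close wrist view gave 86.0°, so I put the difference down to the coarse top image.
- **Isolator:** bar at 8.2° against the box's 8.5°, so still off.
- **Tube rack, bottle and tip box:** no change in the picture.

**Disagreements on the way:**
- The wrist camera read about 4 mm high in x, so I relied on the top camera.
- On the first descent to the isolator, the fingertips pressed its dial with about 27 N. I raised the gripper a few millimetres before turning the handle.

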